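# Pack and wedge a casting mould shut

### The job

The two halves of the white casting mould on the clamping board stand a little apart: pack the gap between the mould and the bevelled cleat with upright packers from the rack, as many as it takes for the wedge to jam before it reaches the board, then set the wedge, sloping face to the cleat, between packers and cleat and press it down until it goes tight and the mould's joint is fully shut. Finish while still holding the wedge firmly pressed down by hand; packers you do not need stay standing in the rack, and nothing else on the bench is pushed about.

Things in the scene. Friction and masses are not known exactly. Their poses are not given: they have to be found in the camera images.
- frame: clamping board screwed to the bench: plywood 140 (x) x 340 (y) x 18 mm thick, origin at the centre of its underside. On its top, along y: at the +y end a fixed 62 high timber stop, then the two mould halves, then the gap to be filled, then the bevelled cleat. Low guide strips 12 high stand 2 beside the mould on either side
- mould_back: back half of the white plaster mould, fixed against the stop: 100 (x) x 80 (y) x 60 mm high, origin at the centre of its underside, standing on the board; axes as the board's
- mould_front: front half of the white plaster mould, loose, 0.35 to 0.7 kg, slides on the waxed board: 100 (x) x 80 (y) x 60 mm high, origin at the centre of its underside; axes as the board's. Its +y face is the joint, 3 to 5 open at the start; shut, its origin lies 80 from that of mould_back (20 on the board's +y side). Packers go against its -y face
- cleat: bevelled, waxed hardwood cleat bolted to the board, 96 wide (x), 70 high, 47 mm thick at the foot; origin on the board, at the foot of the bevelled face, mid-width. The bevelled face looks to +y (to the mould) and leans away from it going up: 1 back for every 4 of height, the wedge's own slope. Its bolt position varies: foot to mould 27 to 40 with the mould shut
- wedge: slick waxed hardwood wedge, thin end down, 44 wide (x), 108 mm high, 120 g; origin at the centre of its lower end, 20 thick there (y -10 to +10). Its +y face is flat and upright; its -y face slopes out 1 for every 4 of height, to 40 thick (y -30 to +10) at 80 up; above that a straight head 28 high. Starts in the end slot of the rack, lower end 8 above the bench
- wedge_head (a point): centre of the wedge's head (y -10, 94 mm above its lower end): grip it there across its 44 width. The wedge runs down along the cleat's bevel, 1 towards the mould for each 4 down. It jams with its lower end 10 to 45 above the board if the packers are right; one too few and it meets the board, one too many and it hardly enters. Push with about 15 N; it is slick, so keep it held down
- rack: wooden rack fixed to the bench, 64 (x) x 184 (y) x 30 mm high, origin at the centre of its underside; five slots 22 deep across it, in a row along y: the wedge at y -62, packers at -18, 12, 42 and 72
- packer0: flat grey packer (spacer plate), 44 wide (x) x 8 thick (y) x 100 mm high, top corners cut off at 45 degrees by 8; slick plastic, 50 g; origin at the centre of its underside. Starts standing in a rack slot with its underside 8 above the bench
- packer1: flat grey packer (spacer plate), 44 wide (x) x 8 thick (y) x 100 mm high, top corners cut off at 45 degrees by 8; slick plastic, 50 g; origin at the centre of its underside. Starts standing in a rack slot with its underside 8 above the bench
- packer2: flat grey packer (spacer plate), 44 wide (x) x 8 thick (y) x 100 mm high, top corners cut off at 45 degrees by 8; slick plastic, 50 g; origin at the centre of its underside. Starts standing in a rack slot with its underside 8 above the bench
- packer3: flat grey packer (spacer plate), 44 wide (x) x 8 thick (y) x 100 mm high, top corners cut off at 45 degrees by 8; slick plastic, 50 g; origin at the centre of its underside. Starts standing in a rack slot with its underside 8 above the bench
- drill: cordless drill lying on its side, leave it
- cup_a: white mixing cup, 84 wide, 95 mm high, leave it
- cup_b: white mixing cup, 84 wide, 95 mm high, leave it
- wax_tin: flat round steel tin, 76 wide, 30 mm high, leave it
- brush: brush lying on the bench, leave it
- scraper: scraper with a flat blade lying on the bench, leave it
Mind the look-alikes: they are no part of the job. What is shaped like the wedge but turquoise is not meant. Leave any purple look-alike of the packer1 alone.

How it is judged:
On the way:
1. a packer stands on the board in the gap between mould and cleat (((z of packer0 in the frame of frame between 0.015 and 0.022 m and x of packer0 in the frame of frame between -0.03 and 0.03 m and y of packer0 in the frame of mould_front below -0.04 m and y of packer0 in the frame of cleat above 0 m and angle between packer0's own z axis and vertical below 0.12 rad) or (z of packer1 in the frame of frame between 0.015 and 0.022 m and x of packer1 in the frame of frame between -0.03 and 0.03 m and y of packer1 in the frame of mould_front below -0.04 m and y of packer1 in the frame of cleat above 0 m and angle between packer1's own z axis and vertical below 0.12 rad) or (z of packer2 in the frame of frame between 0.015 and 0.022 m and x of packer2 in the frame of frame between -0.03 and 0.03 m and y of packer2 in the frame of mould_front below -0.04 m and y of packer2 in the frame of cleat above 0 m and angle between packer2's own z axis and vertical below 0.12 rad) or (z of packer3 in the frame of frame between 0.015 and 0.022 m and x of packer3 in the frame of frame between -0.03 and 0.03 m and y of packer3 in the frame of mould_front below -0.04 m and y of packer3 in the frame of cleat above 0 m and angle between packer3's own z axis and vertical below 0.12 rad))), for 0.2 s.
At the end, for the whole second after the job is handed in: Wedge upright, square, 15 mm or more down behind the cleat's top but 2 mm or more off the board, at rest; joint within 2 mm of shut; wedge-cleat, wedge-packer, packer-mould and joint forces each over 12 N, fingers-wedge over 4 N; every packer stands in the gap or in the rack (y of mould_front in the frame of frame above 0.018 m and angle between the y axis of mould_front and the y axis of frame, either way round below 0.03 rad and angle between mould_front's own z axis and vertical below 0.03 rad and contact force between mould_front and mould_back above 12 N and contact force between wedge and cleat above 12 N and contact force between the fingers and wedge above 4 N and (contact force between wedge and packer0 above 12 N or contact force between wedge and packer1 above 12 N or contact force between wedge and packer2 above 12 N or contact force between wedge and packer3 above 12 N) and (contact force between mould_front and packer0 above 12 N or contact force between mould_front and packer1 above 12 N or contact force between mould_front and packer2 above 12 N or contact force between mould_front and packer3 above 12 N) and z of wedge in the frame of frame above 0.02 m and x of wedge in the frame of frame between -0.03 and 0.03 m and angle between wedge's own z axis and vertical below 0.1 rad and angle between the y axis of wedge and the y axis of frame, either way round below 0.12 rad and z of wedge in the frame of cleat below 0.055 m and y of wedge_head in the frame of cleat below 0.001 m and linear speed of wedge below 0.02 m/s and ((z of packer0 in the frame of frame between 0.015 and 0.022 m and x of packer0 in the frame of frame between -0.03 and 0.03 m and y of packer0 in the frame of mould_front below -0.04 m and y of packer0 in the frame of cleat above 0 m and angle between packer0's own z axis and vertical below 0.12 rad) or (z of packer0 in the frame of rack below 0.014 m and x of packer0 in the frame of rack between -0.012 and 0.012 m and y of packer0 in the frame of rack between -0.09 and 0.09 m and angle between packer0's own z axis and vertical below 0.3 rad)) and ((z of packer1 in the frame of frame between 0.015 and 0.022 m and x of packer1 in the frame of frame between -0.03 and 0.03 m and y of packer1 in the frame of mould_front below -0.04 m and y of packer1 in the frame of cleat above 0 m and angle between packer1's own z axis and vertical below 0.12 rad) or (z of packer1 in the frame of rack below 0.014 m and x of packer1 in the frame of rack between -0.012 and 0.012 m and y of packer1 in the frame of rack between -0.09 and 0.09 m and angle between packer1's own z axis and vertical below 0.3 rad)) and ((z of packer2 in the frame of frame between 0.015 and 0.022 m and x of packer2 in the frame of frame between -0.03 and 0.03 m and y of packer2 in the frame of mould_front below -0.04 m and y of packer2 in the frame of cleat above 0 m and angle between packer2's own z axis and vertical below 0.12 rad) or (z of packer2 in the frame of rack below 0.014 m and x of packer2 in the frame of rack between -0.012 and 0.012 m and y of packer2 in the frame of rack between -0.09 and 0.09 m and angle between packer2's own z axis and vertical below 0.3 rad)) and ((z of packer3 in the frame of frame between 0.015 and 0.022 m and x of packer3 in the frame of frame between -0.03 and 0.03 m and y of packer3 in the frame of mould_front below -0.04 m and y of packer3 in the frame of cleat above 0 m and angle between packer3's own z axis and vertical below 0.12 rad) or (z of packer3 in the frame of rack below 0.014 m and x of packer3 in the frame of rack between -0.012 and 0.012 m and y of packer3 in the frame of rack between -0.09 and 0.09 m and angle between packer3's own z axis and vertical below 0.3 rad))); the arm keeps its last pose, push and grip.
It fails at once if a packer or the wedge falls over (angle between any of packer0, packer1, packer2, packer3, wedge's own z axis and vertical above 0.9 rad).
It fails at once if the front mould half is tipped or dragged out of its guides (angle between mould_front's own z axis and vertical above 0.25 rad or z of mould_front in the frame of frame above 0.035 m).
It fails at once if another thing on the bench is pushed away (more than 30 mm) (distance of any of drill, cup_a, cup_b, wax_tin, brush, scraper from where it was at the start of the episode above 0.03 m).
It also fails if it takes over 72 s, if anything falls off the work surface, if the arm or the gripper's body presses on something with over 40 N, if the wrist force passes 120 N, or if a joint passes its speed limit or range.

### The arm

A 6-joint arm with a two-finger parallel gripper is mounted at the origin on the work surface. World frame = base frame: x ahead of the robot, y to its left, z up, the work surface at z = 0. Lengths are in m, angles in rad, forces in N, time in s.
With the tool pointing down it reaches from about 0.375 to 0.975 m from the base axis. Payload 3.8 kg.
Tool frame: the origin (TCP) lies on the centre line of the jaws, within the pads' length; the fingertips stand 8 mm ahead of it and the grasp point (between the pads) lies 11 mm behind it; z points along the fingers, y is the direction in which the jaws open and shut (so a half turn about z gives the same grasp; the last joint's range is limited). The gripper opens to 85 mm and grips with 20 to 120 N. Pads are 22 mm wide; open, the fingers measure 114 mm over their backs; the gripper's body (76 mm by 85 mm) begins 54 mm behind the grasp point. The pads swing forward as they close: fully open they stand 13 mm farther back than shut.
Start: joints at [-1.194, 0.264, 1.604, -0, 1.274, -0.037], TCP at [0.271, -0.618, 0.216] pointing down, gripper open.
Joint ranges: [-2.63, 2.63], [-0.94, 2.18], [0.31, 2.57], [-1.31, 4.45], [0, 2.66], [-2.55, 2.55]. Speed limits (rad/s): [2.57, 2.57, 3.14, 3.14, 3.14, 3.14].

### API

Orientations are given as a rotation vector (axis times angle).
In Python, from workcell import * gives the robot as it stands.
- The arm moves only by the tool play_rows, never from a script. Its arguments are lists of equal length, an entry for each row: "slide": the shift along the tool's x, y, z in cm, a list of three; "delta_rot": the turn, a rotation vector about the tool's x, y, z in rad, a list of three. In form: {"slide": [[x, y, z], ...], "delta_rot": [[wx, wy, wz], ...]}. A call has 1 to 12 rows; each row is the pose to reach, as a shift and turn from the pose measured when the call began, along the tool's axes at that moment; what a row does not reach only later rows make up. A row lasts 1/12 s, in which the tool goes at most 41.7 mm and 7.16 degrees, less where a joint would pass 70% of its speed; a pose out of reach is approached as far as the arm can. A call with a gripper value outside its range is refused whole. "hand" is the opening, from 0 (shut) to 1 (fully open), set as the call begins (left out, the last holds). The fingers move at their own pace and stop on an object; "force" is the grip in N (left out, the last holds). Time passes only in rows, so rows that repeat a pose let the fingers close. It gives the time, the measured TCP pose, the force and the opening at its end, in the units of the state.
- read_state(): the state, without advancing time (a new reading comes with each control period).
- read_camera(name): name is "scene" or "top" or "wrist"; returns a dict with "image" (384x512x3 uint8, red, green, blue), "depth" (384x512 float32, m along the optical axis (not along the pixel's ray), 0 where there is no reading), "fovy" (degrees; the focal length in pixels is half the picture's height over the tangent of half this angle, whatever the lens; pixels are square), "cx", "cy" (the principal point, pixels), "world_from_camera" (4x4, takes a point from camera to world coordinates); the wrist camera has in their place "hand_eye" (4x4, takes a point from camera to tool coordinates, whose origin is the TCP and whose axes are the flange's). Camera axes: x right, y up, looking along -z (the intrinsics and any distortion apply to the point x, -y, -z); pixel columns grow to the right and rows downward; lengths in m; the calibration is good to about 2 mm. A picture is of the moment at which its call begins: read the wrist's pose just before it.
- finish_job(): hands the job in, once; it reports no verdict.
Trained networks look in a picture, given as the dict that the camera call returned (one of the last four; its "shot" number tells which), for a name from the list of things; names that differ only in an ending like _2 or _b are one class to them, and where a whole thing is asked for, a point or a joint stands for the part that bears it (a point fixed in the world has none). Each returns a list of dicts, best first, with "conf" (0 to 1); they miss things now and then, are a little off and sometimes report something else, mostly with a low value. They report only what shows in the picture. A call takes as long as a camera call. They do not tell look-alikes from the thing itself.
- spot_in(target, picture): "bbox" ([centre column, centre row, width, height] in pixels, round what is visible of it).
- landmark_of(target, picture): "at" ([column, row] in pixels: a listed point, or the origin of a listed thing).
The state is a dict: "time": time; "q": joint angles; "joint_vel": joint speeds; "joint_torque": joint torques, N m; "tool_pos": TCP position; "tcp_rot": TCP orientation; "wrist_force": force on the tool from outside, world axes, zero at the start; "torque": the same for the moment, N m; "width": opening from 0.0 (shut) to 1.0 (fully open).
Only numpy, scipy, OpenCV 4.12 (cv2) and the standard library are available. Lean on these libraries where they do the work, as an engineer would, in place of code of your own. Each camera call takes 0.05 s, during which the arm holds its last target.

## Working session

There is one attempt and no reset: what is moved stays moved. The work goes in short steps, Python scripts to look and compute and a tool call to move; the robot and the scene stay as the last step left them, time stands still between calls to the robot, and variables do not carry over. Pictures are saved under pics/ and viewed, and the job is handed in when it is done.

Besides the shell and the picture viewer there is one more tool, called after "Call:" in YAML: its name, and indented under it one key for each argument. play_rows: Moves the arm, as the interface text tells. Its arguments: {"type":"object","properties":{"slide":{"type":"array"},"delta_rot":{"type":"array"},"hand":{"type":"number"},"force":{"type":"number"}},"required":["slide","delta_rot"]}

```bash
ls; mkdir -p pics; cat > h.py <<'E'
from workcell import *
import numpy as np, cv2, pickle
from scipy.spatial.transform import Rotation as R
def save(n,im,s=1): cv2.imwrite('pics/'+n,cv2.cvtColor(cv2.resize(im,None,fx=s,fy=s,interpolation=cv2.INTER_CUBIC),cv2.COLOR_RGB2BGR))
def wfc(p,st=None):
    if 'world_from_camera' in p: return np.array(p['world_from_camera'])
    T=np.eye(4);T[:3,:3]=R.from_rotvec(st['tcp_rot']).as_matrix();T[:3,3]=st['tool_pos']
    return T@np.array(p['hand_eye'])
def cloud(p,T):
    d=p['depth'];h,w=d.shape;f=h/2/np.tan(np.radians(p['fovy'])/2)
    v,u=np.mgrid[:h,:w];X=np.stack([(u-p['cx'])/f*d,-(v-p['cy'])/f*d,-d],-1)
    W=X@T[:3,:3].T+T[:3,3];W[d<=0]=np.nan;return W
E
python3 - <<'E'
from h import *
s=read_state();print(s)
for n in('scene','top','wrist'):
    st=read_state();p=read_camera(n);save(n+'0.png',p['image'],1.5);print({k:v for k,v in p.items() if k not in('image','depth')})
    pickle.dump((p,st),open(n+'0.pkl','wb'))
    for t in('frame','mould_front','mould_back','cleat','wedge','wedge_head','rack','packer0'):
        print(t,[(np.round(x['bbox']),round(x['conf'],2)) for x in spot_in(t,p)][:5],[(np.round(x['at']),round(x['conf'],2)) for x in landmark_of(t,p)][:5])
E
```

```text
pics
{'time': 0.0, 'q': array([-1.19391449e+00,  2.64731747e-01,  1.60538566e+00,  3.08982853e-05,
        1.27369448e+00, -3.69095190e-02]), 'joint_vel': array([-0.00051334, -0.00096878, -0.00013009,  0.00110899, -0.00079439,
        0.00021997]), 'joint_torque': array([-3.78703204e-03, -5.15123677e+01, -3.67314613e+01, -5.08823405e-05,
        1.31854636e-02,  3.71919540e-06]), 'tool_pos': array([ 0.27112612, -0.61731719,  0.21507019]), 'tcp_rot': array([-3.07245033e+00, -6.44890392e-01,  5.43612765e-04]), 'wrist_force': array([-0.17191016,  0.41872751, -0.05376537]), 'torque': array([-0.0094405 , -0.00703069, -0.02828782]), 'width': 0.9975079727401743}
{'fovy': 43.698183841425625, 'cx': 262.23246354601315, 'cy': 192.27272541272671, 'world_from_camera': array([[ 0.54556671, -0.5938873 ,  0.59131619,  1.21645154],
       [ 0.83794106,  0.39880239, -0.37257406, -0.44415057],
       [-0.01455131,  0.69875212,  0.71521587,  0.90031827],
       [ 0.        ,  0.        ,  0.        ,  1.        ]]), 'shot': 1}
frame [(array([345., 167., 131.,  95.]), 0.84)] [(array([346., 174.]), 0.77),
[... 2841 characters left out ...]
rray([319., 250.]), 0.76), (array([337., 206.]), 0.66), (array([325., 212.]), 0.62), (array([310., 210.]), 0.51), (array([296., 211.]), 0.44)]
{'fovy': 71.50288007504503, 'cx': 252.44531227619507, 'cy': 196.11216055830135, 'hand_eye': array([[-4.29833695e-04,  9.56269642e-01,  2.92486216e-01,
         7.51031767e-02],
       [ 9.99999818e-01,  5.34575943e-04, -2.78184491e-04,
         3.16792468e-04],
       [-4.22375479e-04,  2.92486043e-01, -9.56269699e-01,
        -1.58263410e-01],
       [ 0.00000000e+00,  0.00000000e+00,  0.00000000e+00,
         1.00000000e+00]]), 'shot': 3}
frame [] []
mould_front [] []
mould_back [] []
cleat [] []
wedge [] []
wedge_head [] []
rack [] []
packer0 [] []
```

View pics/scene0.png

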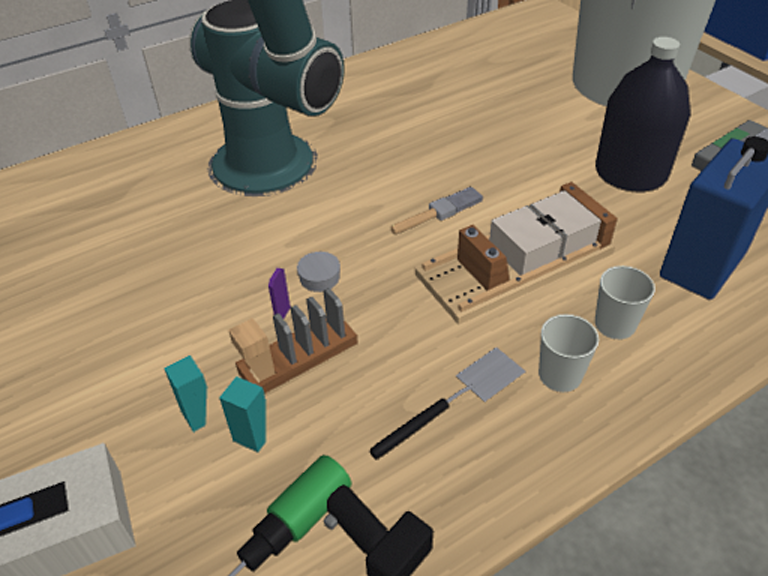

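View pics/top0.png

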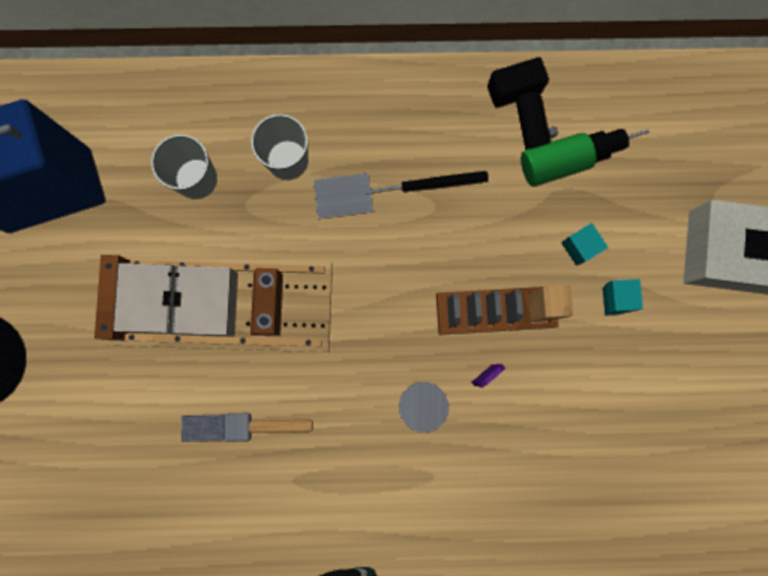

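The task wedge is the wooden one at (374,200) in the top picture, sitting in the rack's end slot. The turquoise look-alikes are at (388,162) and (415,198). The packers are the four grey plates at about (303..344,205), and the purple look-alike lies at (326,249). Next I measure from depth.

```bash
python3 - <<'E'
from h import *
p,st=pickle.load(open('top0.pkl','rb'));W=cloud(p,wfc(p))
im=p['image'];save('crop_top.png',im[170:240,280:430],5)
z=W[...,2]
print('table z',np.nanmedian(z[300:350,100:300]))
def rect(c0,c1,r0,r1,zl,zh):
    m=np.zeros(z.shape,bool);m[r0:r1,c0:c1]=1;m&=(z>zl)&(z<zh)
    P=W[m];(c,s,a)=cv2.minAreaRect(P[:,:2].astype(np.float32)*1000)
    print(m.sum(),'c',np.round(c,1),np.round(s,1),round(a,2),'z',np.round(np.percentile(P[:,2],[5,50,95]),4),'x',np.round(np.percentile(P[:,0],[2,98]),4),'y',np.round(np.percentile(P[:,1],[2,98]),4))
print('moulds');rect(60,160,165,240,.07,.09)
print('cleat');rect(160,195,165,240,.08,.1)
print('board');rect(55,230,160,245,.012,.025)
print('packers')
for a,b in((296,309),(309,322),(322,335),(335,350)): rect(a,b,185,228,.095,.115)
print('wedge');rect(350,385,180,225,.10,.13)
print('rack');rect(280,385,180,235,.02,.035)
E
```

```text
table z -0.00014450944698007895
moulds
4086 c [545.9 313.7] [192.6 123.9] 87.37 z [0.0752 0.0787 0.0822] x [0.4939 0.5979] y [0.2205 0.4059]
cleat
631 c [537.7 163.6] [32.1 95.3] 86.94 z [0.0844 0.0889 0.0955] x [0.4907 0.5842] y [0.1473 0.1786]
board
2919 c [542.5 242.9] [339.5 140.9] 87.11 z [0.015  0.0183 0.0217] x [0.4691 0.6143] y [0.0754 0.3866]
packers
89 c [ 518.7 -114.1] [43.4  7.8] 0.98 z [0.0983 0.1073 0.1105] x [0.4983 0.5403] y [-0.1178 -0.11  ]
90 c [ 520.5 -145.1] [43.2  8.5] 3.25 z [0.0986 0.1068 0.1101] x [0.5003 0.5416] y [-0.1499 -0.1405]
96 c [ 522.7 -173.4] [42.2  8.8] 4.19 z [0.097  0.1066 0.1111] x [0.5019 0.5431] y [-0.1782 -0.1687]
100 c [ 523.1 -204. ] [43.7  8.7] 2.44 z [0.0988 0.1057 0.1096] x [0.5016 0.5447] y [-0.2087 -0.1992]
wedge
431 c [ 526.  -258.1] [44.3 41.4] 2.4 z [0.1064 0.1156 0.1186] x [0.5041 0.5467] y [-0.2769 -0.2377]
rack
1078 c [ 522.5 -186.3] [ 64.4 184.4] 2.23 z [0.0255 0.0298 0.0332] x [0.4893 0.5543] y [-0.2705 -0.0957]
```

View pics/crop_top.png

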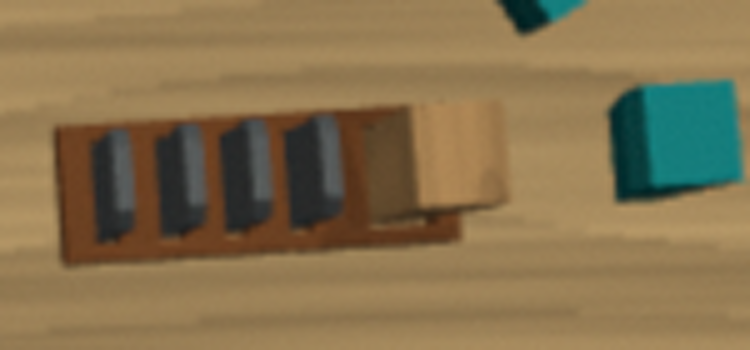

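The enlarged crop shows the four grey packers and the wooden wedge standing in the rack, with the turquoise ones outside it. First I go over the rack and then over the gap with the wrist camera for finer measurements.

```bash
cat >> h.py <<'E'
def go(x,y,z,yaw,tilt=None):
    """tool down, tool y axis at world angle yaw (rad), tool x at yaw+90"""
    st=read_state();R0=R.from_rotvec(st['tcp_rot']);
    Y=np.array([np.cos(yaw),np.sin(yaw),0]);Z=np.array([0,0,-1.]);X=np.cross(Y,Z)
    R1=R.from_matrix(np.stack([X,Y,Z],1))
    d=R0.inv().apply(np.array([x,y,z])-st['tool_pos'])*100
    print('t',round(st['time'],2),'slide',np.round(d,2),'rot',np.round((R0.inv()*R1).as_rotvec(),4),'F',np.round(st['wrist_force'],1),'w',round(st['width'],3))
E
python3 - <<'E'
from h import *
go(.52,-.22,.25,.042)
p,st=pickle.load(open('top0.pkl','rb'));W=cloud(p,wfc(p))
for c,r in((326,249),(282,272),(388,162),(415,198)): print(W[r,c])
E
```

```text
t 2.55 slide [ 38.77 -26.45  -3.36] rot [-0.     0.    -1.199] F [ 0.1 -0.3  0.6] w 1.001
[ 0.42500296 -0.16090725  0.08300272]
[ 0.37458756 -0.0671156   0.02778616]
[ 0.60969068 -0.29894823  0.10919806]
[ 0.5300519  -0.35336291  0.10805025]
```

Call:
play_rows:
  slide:
    - [38.8,-26.4,-3.4]
    - [38.8,-26.4,-3.4]
    - [38.8,-26.4,-3.4]
    - [38.8,-26.4,-3.4]
    - [38.8,-26.4,-3.4]
    - [38.8,-26.4,-3.4]
    - [38.8,-26.4,-3.4]
    - [38.8,-26.4,-3.4]
    - [38.8,-26.4,-3.4]
    - [38.8,-26.4,-3.4]
    - [38.8,-26.4,-3.4]
    - [38.8,-26.4,-3.4]
  delta_rot:
    - [0,0,-1.2]
    - [0,0,-1.2]
    - [0,0,-1.2]
    - [0,0,-1.2]
    - [0,0,-1.2]
    - [0,0,-1.2]
    - [0,0,-1.2]
    - [0,0,-1.2]
    - [0,0,-1.2]
    - [0,0,-1.2]
    - [0,0,-1.2]
    - [0,0,-1.2]

```text
time: 3.55
tool_pos: [0.5232, -0.2157, 0.2514]
tcp_rot: [2.168, 2.272, 0.005]
wrist_force: [-0.6, -0.1, -0.7]
width: 1.001
```

```bash
python3 - <<'E'
from h import *
st=read_state();p=read_camera('wrist');save('wr1.png',p['image'],1.5);pickle.dump((p,st),open('wr1.pkl','wb'))
print(st['tool_pos'],st['tcp_rot'],st['joint_vel'].max(),st['q'])
go(.54,.16,.22,-.05)
E
```

```text
[ 0.52316001 -0.21567332  0.25135192] [2.16816848 2.2723722  0.00492053] 0.20306473820344279 [-0.43678299  0.03622251  1.7993357   0.00281685  1.30428785 -0.48444676]
t 3.6 slide [37.46  3.46  3.18] rot [ 0.0025 -0.0015  0.0976] F [0.5 0.9 0.2] w 0.998
```

View pics/wr1.png

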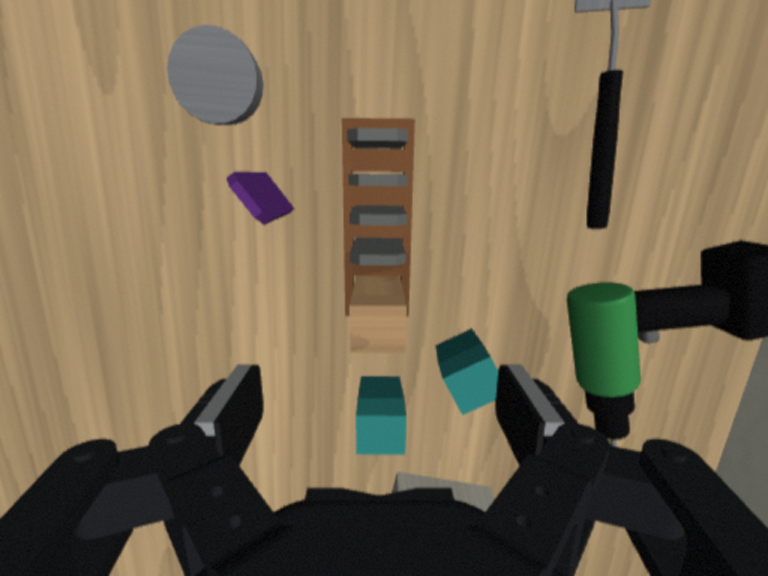

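The rack, its four grey packers and the wooden wedge (about 378,320) are all in view. On to the gap.

Call:
play_rows:
  slide:
    - [37.5,3.4,3.2]
    - [37.5,3.4,3.2]
    - [37.5,3.4,3.2]
    - [37.5,3.4,3.2]
    - [37.5,3.4,3.2]
    - [37.5,3.4,3.2]
    - [37.5,3.4,3.2]
    - [37.5,3.4,3.2]
    - [37.5,3.4,3.2]
    - [37.5,3.4,3.2]
    - [37.5,3.4,3.2]
    - [37.5,3.4,3.2]
  delta_rot:
    - [0,0,0.1]
    - [0,0,0.1]
    - [0,0,0.1]
    - [0,0,0.1]
    - [0,0,0.1]
    - [0,0,0.1]
    - [0,0,0.1]
    - [0,0,0.1]
    - [0,0,0.1]
    - [0,0,0.1]
    - [0,0,0.1]
    - [0,0,0.1]

```text
time: 4.6
tool_pos: [0.5394, 0.1595, 0.2196]
tcp_rot: [2.277, 2.163, 0.003]
wrist_force: [0.0, 0.2, -0.6]
width: 1.0
```

```bash
python3 - <<'E'
from h import *
st=read_state();p=read_camera('wrist');save('wr2.png',p['image'],1.5);pickle.dump((p,st),open('wr2.pkl','wb'))
print(st['tool_pos'],st['tcp_rot'],abs(st['joint_vel']).max())
W=cloud(p,wfc(p,st));z=W[...,2]
# frame yaw from mould side/ cleat; bin in board frame
import sys
from numpy import cos,sin
yaw=-.05
ax=np.array([cos(yaw),sin(yaw)]);ay=np.array([-sin(yaw),cos(yaw)])
o=np.array([.5425,.243])
u=(W[...,:2]-o)@ax;v=(W[...,:2]-o)@ay
ok=np.isfinite(z)
for a in np.arange(-.04,.041,.01):
    m=ok&(abs(u-a)<.005)
    s='%.2f '%a
    for zl,zh in((.082,.10),(.07,.0815)):
        mm=m&(z>zl)&(z<zh)&(v>-.14)&(v<.16)
        vv=np.sort(v[mm]); s+=' z%.3f n%d [%s] '%(zl,len(vv),np.round(np.percentile(vv,[1,99]),4) if len(vv) else '')
    print(s)
m=ok&(abs(u)<.04)&(v>-.14)&(v<.16)
for vv in np.arange(-.12,.10,.002):
    q=m&(abs(v-vv)<.001)
    if q.sum()>5: print('%.3f'%vv,q.sum(),np.round(np.percentile(z[q],[5,50,95]),4))
E
```

```text
[0.53938382 0.15951686 0.2196264 ] [2.27689015 2.16266006 0.00253809] 0.03145450876056265
-0.04  z0.082 n244 [[-0.0962 -0.0652]]  z0.070 n1269 [[-0.0639  0.0951]] 
-0.03  z0.082 n271 [[-0.0962 -0.0652]]  z0.070 n1281 [[-0.0639  0.0951]] 
-0.02  z0.082 n265 [[-0.0962 -0.0652]]  z0.070 n1272 [[-0.064   0.0952]] 
-0.01  z0.082 n259 [[-0.0961 -0.0652]]  z0.070 n1281 [[-0.064   0.0949]] 
0.00  z0.082 n257 [[-0.0961 -0.0652]]  z0.070 n1337 [[-0.0641  0.0951]] 
0.01  z0.082 n258 [[-0.0964 -0.0652]]  z0.070 n1237 [[-0.064  0.095]] 
0.02  z0.082 n255 [[-0.0963 -0.0654]]  z0.070 n1277 [[-0.064   0.0954]] 
0.03  z0.082 n259 [[-0.0963 -0.0653]]  z0.070 n1282 [[-0.0641  0.0948]] 
0.04  z0.082 n254 [[-0.0964 -0.0652]]  z0.070 n1273 [[-0.064   0.0951]] 
-0.120 65 [0.0177 0.0188 0.0204]
-0.118 49 [0.0184 0.0192 0.0201]
-0.096 102 [0.0877 0.0887 0.0898]
-0.094 112 [0.088  0.0892 0.0902]
-0.092 132 [0.0881 0.0893 0.091 ]
-0.090 108 [0.0881 0.0893 0.2359]
-0.088 148 [0.0882 0.0953 0.3161]
-0.086 224 [0.0882 0.0965 0.3167]
-0.084 224 [0.0881 0.0966 0.3167]
-0.082 198 [0.0883 0.0963 0.3166]
-0.080 196 [0
[... 2193 characters left out ...]
 0.0807]
0.054 34 [0.0779 0.0792 0.0811]
0.058 438 [0.0559 0.0685 0.0798]
0.060 228 [0.0674 0.0793 0.0808]
0.062 163 [0.078  0.0793 0.0807]
0.064 174 [0.0778 0.0792 0.0806]
0.066 188 [0.078  0.0791 0.0803]
0.068 197 [0.0779 0.0789 0.0804]
0.070 172 [0.0776 0.079  0.0804]
0.072 183 [0.0776 0.0791 0.0801]
0.074 197 [0.0778 0.0789 0.08  ]
0.076 187 [0.0775 0.0789 0.0802]
0.078 190 [0.0776 0.0791 0.0801]
0.080 200 [0.0777 0.0789 0.08  ]
0.082 182 [0.0775 0.0788 0.0803]
0.084 204 [0.0777 0.0791 0.0801]
0.086 200 [0.0775 0.0788 0.0801]
0.088 190 [0.0775 0.0789 0.0804]
0.090 204 [0.0777 0.0789 0.0803]
0.092 201 [0.0777 0.0789 0.0802]
0.094 204 [0.0778 0.079  0.0802]
0.096 115 [0.0775 0.0786 0.0799]
```

View pics/wr2.png

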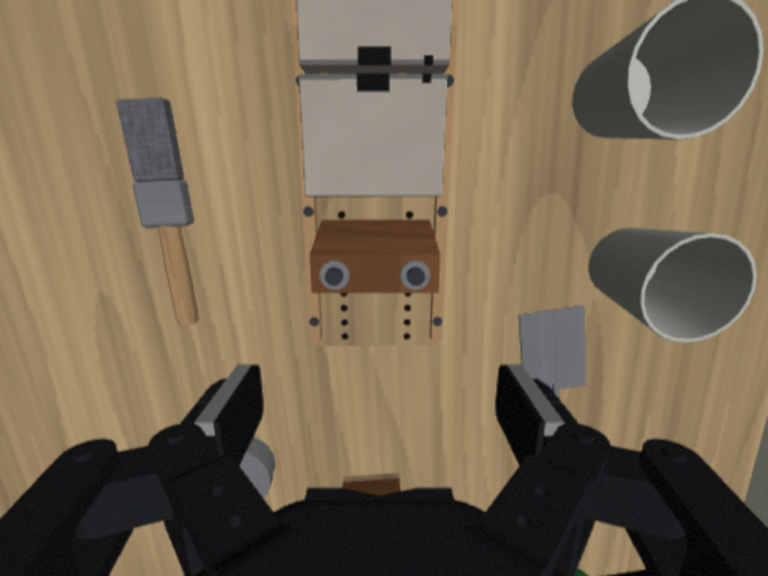

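The mould's front face is at v≈-26 and the cleat foot at v≈-49, so the open gap is about 23 mm. Shut, that makes about 27 mm, which calls for two packers (jam height about 36 mm). Now the finer pose fits.

```bash
python3 - <<'E'
from h import *
def rect(W,x0,x1,y0,y1,zl,zh,n):
    z=W[...,2];m=(W[...,0]>x0)&(W[...,0]<x1)&(W[...,1]>y0)&(W[...,1]<y1)&(z>zl)&(z<zh)
    P=W[m];(c,s,a)=cv2.minAreaRect(P[:,:2].astype(np.float32)*1000)
    print(n,m.sum(),'c',np.round(c,1),np.round(s,1),round(a,2),'med',np.round(np.median(P,0),4))
for f in('wr1','top0'):
    p,st=pickle.load(open(f+'.pkl','rb'));W=cloud(p,wfc(p,st));print(f)
    for y in(-.114,-.144,-.174,-.204): rect(W,.49,.55,y-.012,y+.012,.102,.112,'p%.3f'%y)
    rect(W,.49,.56,-.29,-.225,.111,.122,'wedge')
    rect(W,.47,.57,-.29,-.08,.026,.034,'rack')
for f in('wr2','top0'):
    p,st=pickle.load(open(f+'.pkl','rb'));W=cloud(p,wfc(p,st));print(f)
    rect(W,.47,.62,.13,.19,.085,.093,'cleat')
    rect(W,.47,.62,.21,.30,.074,.083,'mouldfront ')
E
```

```text
wr1
p-0.114 327 c [ 518.6 -116.2] [42.   8.1] 2.4 med [ 0.5191 -0.1162  0.1086]
p-0.144 266 c [ 519.4 -146.4] [42.2  7.5] 2.75 med [ 0.5194 -0.1468  0.1086]
p-0.174 282 c [ 521.9 -175.3] [41.1  8.1] 2.37 med [ 0.5219 -0.1752  0.1086]
p-0.204 278 c [ 522.6 -205.5] [43.4  8.4] 1.98 med [ 0.5221 -0.2048  0.1084]
wedge 1240 c [ 525.1 -259.7] [43.8 40.9] 1.52 med [ 0.5249 -0.2584  0.1169]
rack 3103 c [ 521.6 -188.4] [ 64.1 184.4] 2.23 med [ 0.5201 -0.1611  0.0309]
top0
p-0.114 71 c [ 518.2 -114.3] [39.1  7.7] 1.87 med [ 0.5177 -0.1139  0.1077]
p-0.144 72 c [ 519.9 -145.1] [39.3  8.4] 3.27 med [ 0.5213 -0.1452  0.1074]
p-0.174 74 c [ 523.4 -173.6] [39.4  8.7] 2.28 med [ 0.5219 -0.1733  0.1078]
p-0.204 77 c [ 524. -204.] [41.5  8.7] 1.71 med [ 0.5224 -0.2038  0.1065]
wedge 399 c [ 526.  -258.2] [43.9 40.8] 3.31 med [ 0.5264 -0.2578  0.1158]
rack 986 c [ 522.5 -186.3] [ 64.3 184.4] 2.2 med [ 0.514  -0.1671  0.0298]
wr2
cleat 2131 c [537.2 162. ] [30.8 96.1] 86.99 med [0.5373 0.1637 0.0891]
mouldfront  7738 c [541.5 260. ] [ 84.5 100.4] 87.02 med [0.5416 0.2597 0.0789]
top0
cleat 532 c [537.6 163. ] [30.3 95.5] 86.52 med [0.5364 0.1634 0.0888]
mouldfront  1638 c [541.9 258. ] [ 81.2 100.1] 87.09 med [0.5413 0.258  0.0784]
```

```bash
python3 - <<'E'
from h import *
go(.5192,-.1215,.15,.039)
go(.5192,-.1215,.086,.039)
E
```

```text
t 4.65 slide [-28.1   -0.56   6.96] rot [ 0.0023 -0.0003 -0.0919] F [ 0.6 -0.5  0.2] w 1.001
t 4.65 slide [-28.11  -0.57  13.36] rot [ 0.0023 -0.0003 -0.0919] F [ 0.6 -0.5  0.2] w 1.001
```

Call:
play_rows:
  slide:
    - [-28.1,-0.6,7.0]
    - [-28.1,-0.6,7.0]
    - [-28.1,-0.6,7.0]
    - [-28.1,-0.6,7.0]
    - [-28.1,-0.6,7.0]
    - [-28.1,-0.6,7.0]
    - [-28.1,-0.6,7.0]
    - [-28.1,-0.6,7.0]
    - [-28.1,-0.6,7.0]
    - [-28.1,-0.6,7.0]
    - [-28.1,-0.6,7.0]
  delta_rot:
    - [0.002,0,-0.092]
    - [0.002,0,-0.092]
    - [0.002,0,-0.092]
    - [0.002,0,-0.092]
    - [0.002,0,-0.092]
    - [0.002,0,-0.092]
    - [0.002,0,-0.092]
    - [0.002,0,-0.092]
    - [0.002,0,-0.092]
    - [0.002,0,-0.092]
    - [0.002,0,-0.092]

```text
time: 5.57
tool_pos: [0.5189, -0.1216, 0.1502]
tcp_rot: [2.178, 2.263, 0.002]
wrist_force: [0.0, -0.5, -0.1]
width: 0.999
```

```bash
python3 - <<'E'
from h import *
st=read_state();p=read_camera('wrist');save('wr3.png',p['image'],1.5)
print(st['tool_pos'])
W=cloud(p,wfc(p,st));z=W[...,2]
for y in(-.116,-.146):
    m=(W[...,0]>.49)&(W[...,0]<.55)&(abs(W[...,1]-y)<.012)&(z>.103)&(z<.112);P=W[m]
    print(m.sum(),np.round(np.median(P,0),4),np.round(P.min(0),4),np.round(P.max(0),4))
go(.5192,-.1215,.086,.039)
E
```

```text
[ 0.51887115 -0.12159246  0.15023645]
561 [ 0.5181 -0.1152  0.1085] [ 0.4978 -0.1208  0.1031] [ 0.5377 -0.111   0.111 ]
544 [ 0.5199 -0.1455  0.1084] [ 0.4998 -0.1519  0.103 ] [ 0.5403 -0.1415  0.1103]
t 5.62 slide [-0.05  0.    6.43] rot [ 0.0013 -0.0002  0.0006] F [ 1.1 -0.4  0.1] w 0.998
```

View pics/wr3.png

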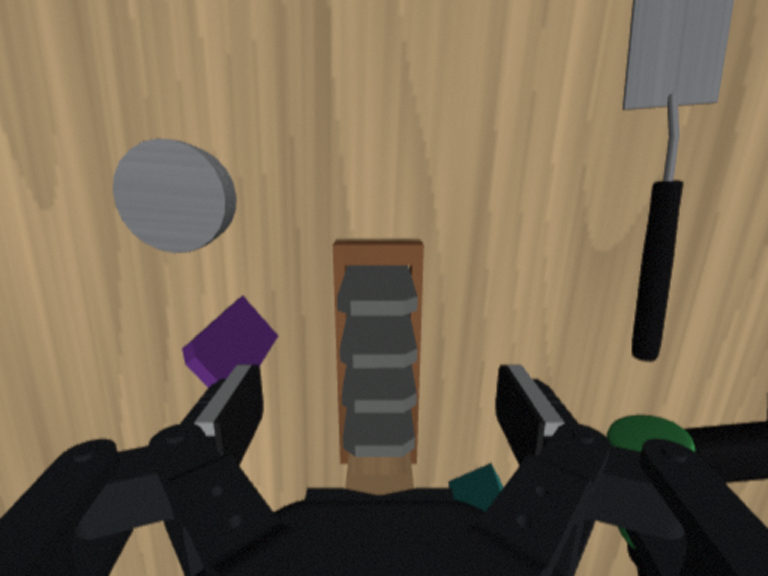

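Call:
play_rows:
  slide:
    - [0,0,1.5]
    - [0,0,3]
    - [0,0,4.5]
    - [0,0,6]
    - [0,0,6.4]
    - [0,0,6.4]
    - [0,0,6.4]
  delta_rot:
    - [0,0,0]
    - [0,0,0]
    - [0,0,0]
    - [0,0,0]
    - [0,0,0]
    - [0,0,0]
    - [0,0,0]
  hand: 0.7

```text
time: 6.2
tool_pos: [0.5196, -0.1203, 0.0868]
tcp_rot: [2.175, 2.266, 0.002]
wrist_force: [0.3, 0.4, 0.0]
width: 0.703
```

Call:
play_rows:
  slide:
    - [0,0,0]
    - [0,0,0]
    - [0,0,0]
    - [0,0,0]
    - [0,0,0]
    - [0,0,0]
    - [0,0,0]
    - [0,0,0]
  delta_rot:
    - [0,0,0]
    - [0,0,0]
    - [0,0,0]
    - [0,0,0]
    - [0,0,0]
    - [0,0,0]
    - [0,0,0]
    - [0,0,0]
  hand: 0.4
  force: 40

```text
time: 6.87
tool_pos: [0.5206, -0.1207, 0.0883]
tcp_rot: [2.173, 2.264, 0.004]
wrist_force: [-1.2, -0.8, 5.9]
width: 0.406
```

```bash
python3 - <<'E'
from h import *
st=read_state();p=read_camera('wrist');save('wr4.png',p['image'],1.5)
print(st['tool_pos'],st['wrist_force'],st['width'])
E
```

```text
[ 0.52060674 -0.12074994  0.08834017] [-1.20221855 -0.84631257  5.89609829] 0.40574626455330365
```

View pics/wr4.png

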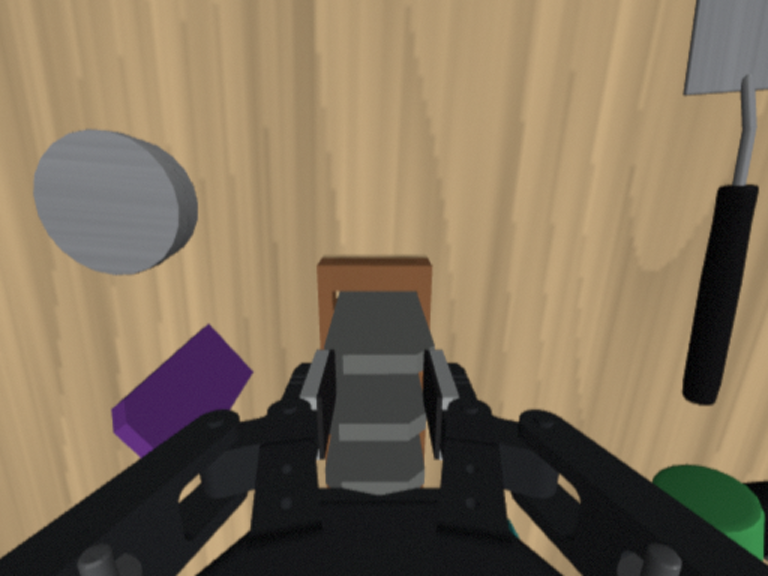

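The jaws closed to about 34 mm with a 6 N upward push. They are probably on the chamfers, so I open, go lower and grip again.

Call:
play_rows:
  slide:
    - [0,0,0]
    - [0,0,0]
    - [0,0,0]
    - [-0.07,-0.15,0.5]
    - [-0.07,-0.15,1.2]
    - [-0.07,-0.15,1.2]
    - [-0.07,-0.15,1.2]
  delta_rot:
    - [0,0,0]
    - [0,0,0]
    - [0,0,0]
    - [0,0,0]
    - [0,0,0]
    - [0,0,0]
    - [0,0,0]
  hand: 0.7

```text
time: 7.5
tool_pos: [0.5181, -0.1213, 0.0751]
tcp_rot: [2.175, 2.265, 0.002]
wrist_force: [0.5, 1.3, 0.2]
width: 0.704
```

```bash
python3 - <<'E'
from h import *
st=read_state();p=read_camera('wrist');save('wr5.png',p['image'],1.5)
print(st['tool_pos'],st['wrist_force'],st['width'])
E
```

```text
[ 0.51812133 -0.12125102  0.07506966] [0.49664471 1.29039157 0.1879563 ] 0.7035250912852918
```

View pics/wr5.png

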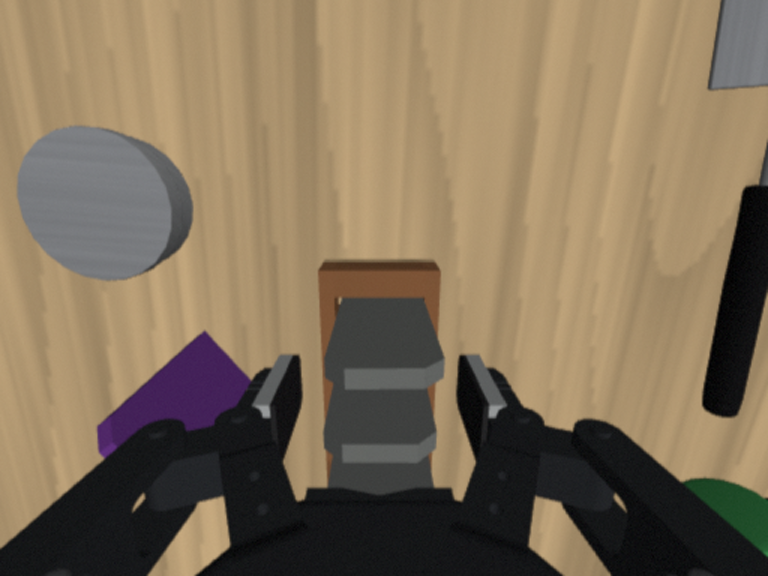

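Call:
play_rows:
  slide:
    - [0,0,0]
    - [0,0,0]
    - [0,0,0]
    - [0,0,0]
    - [0,0,0]
    - [0,0,0]
    - [0,0,0]
  delta_rot:
    - [0,0,0]
    - [0,0,0]
    - [0,0,0]
    - [0,0,0]
    - [0,0,0]
    - [0,0,0]
    - [0,0,0]
  hand: 0.35
  force: 40

```text
time: 8.13
tool_pos: [0.5188, -0.1214, 0.0758]
tcp_rot: [2.174, 2.264, 0.003]
wrist_force: [-0.5, 0.5, 0.7]
width: 0.492
```

```bash
python3 - <<'E'
from h import *
st=read_state();p=read_camera('wrist');save('wr6.png',p['image'],1.5)
print(st['tool_pos'],st['wrist_force'],st['width'])
E
```

```text
[ 0.51884124 -0.1214182   0.07578823] [-0.52992288  0.46386222  0.68937032] 0.49241921029495933
```

View pics/wr6.png

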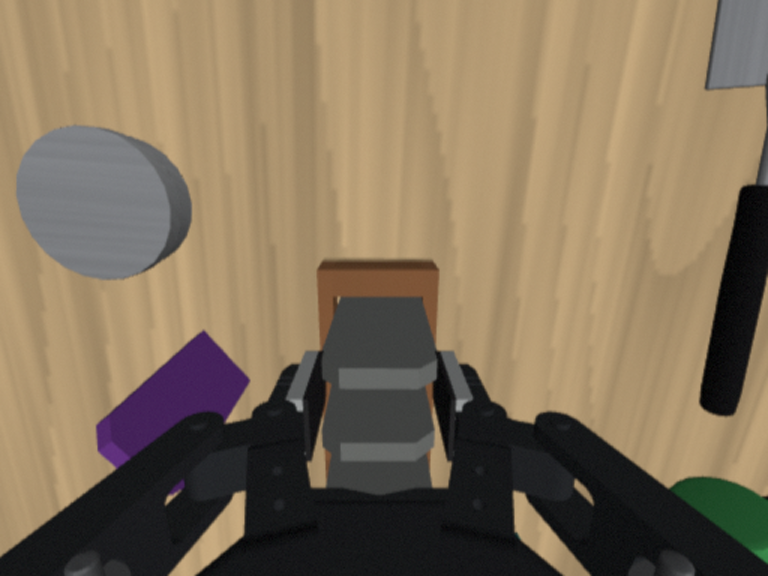

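Now the grip is on the 44 mm width: the jaws stopped at 0.49. Lift and carry it to the gap.

Call:
play_rows:
  slide:
    - [0,0,-1]
    - [0,0,-2.5]
    - [0,0,-5]
    - [0,0,-8]
    - [0,0,-11]
    - [0,0,-11.5]
    - [0,0,-11.5]
  delta_rot:
    - [0,0,0]
    - [0,0,0]
    - [0,0,0]
    - [0,0,0]
    - [0,0,0]
    - [0,0,0]
    - [0,0,0]

```text
time: 8.77
tool_pos: [0.5206, -0.122, 0.1947]
tcp_rot: [2.17, 2.26, 0.008]
wrist_force: [0.3, -0.0, -1.1]
width: 0.493
```

```bash
python3 - <<'E'
from h import *
go(.5388,.2047,.19,-.052)
E
```

```text
t 8.77 slide [32.57  3.14  0.41] rot [0.0094 0.0021 0.0927] F [ 0.3 -0.  -1.1] w 0.493
```

Call:
play_rows:
  slide:
    - [3.2,0.3,0]
    - [6.5,0.6,0.1]
    - [9.8,0.9,0.1]
    - [13,1.2,0.2]
    - [16.3,1.6,0.2]
    - [19.5,1.9,0.2]
    - [22.8,2.2,0.3]
    - [26,2.5,0.3]
    - [29,2.8,0.4]
    - [31.5,3.0,0.4]
    - [32.6,3.1,0.4]
    - [32.6,3.1,0.4]
  delta_rot:
    - [0.009,0.002,0.02]
    - [0.009,0.002,0.04]
    - [0.009,0.002,0.06]
    - [0.009,0.002,0.093]
    - [0.009,0.002,0.093]
    - [0.009,0.002,0.093]
    - [0.009,0.002,0.093]
    - [0.009,0.002,0.093]
    - [0.009,0.002,0.093]
    - [0.009,0.002,0.093]
    - [0.009,0.002,0.093]
    - [0.009,0.002,0.093]

```text
time: 9.77
tool_pos: [0.5372, 0.2068, 0.1884]
tcp_rot: [-2.275, -2.165, 0.003]
wrist_force: [0.4, -0.6, -0.6]
width: 0.49
```

```bash
cat > look.py <<'E'
from h import *
import sys
st=read_state();p=read_camera('wrist');save(sys.argv[1]+'.png',p['image'],1.5);pickle.dump((p,st),open(sys.argv[1]+'.pkl','wb'))
print(st['tool_pos'],st['tcp_rot'],'F',np.round(st['wrist_force'],1),st['width'])
W=cloud(p,wfc(p,st))
# gripped packer in tool frame: points near tool origin
T=np.eye(4);T[:3,:3]=R.from_rotvec(st['tcp_rot']).as_matrix();T[:3,3]=st['tool_pos']
Q=(W-T[:3,3])@T[:3,:3]
m=(abs(Q[...,1])<.012)&(Q[...,0]>-.01)&(Q[...,0]<.02)&(Q[...,2]>-.05)&(Q[...,2]<.09)
for a in np.arange(-.05,.085,.01):
    k=m&(Q[...,2]>a)&(Q[...,2]<=a+.01)
    if k.sum()>5: print('toolz %.2f n%d x'%(a,k.sum()),np.round(np.percentile(Q[k][:,0],[5,50,95]),4),'worldy',np.round(np.median(W[k][:,1]),4))
z=W[...,2]
for x in(.50,.51,.53,.54,.55,.57,.58):
    k=(abs(W[...,0]-x)<.004)&(z>.072)&(z<.083)&(W[...,1]>.2)&(W[...,1]<.3);
    if k.sum()>5: print('mould edge x',x,np.round(np.sort(W[k][:,1])[[2,5]],4),'joint',)
E
python3 look.py wr7
```

```text
[0.53716962 0.20677499 0.18841086] [-2.27453174 -2.16535678  0.00328332] F [ 0.4 -0.6 -0.6] 0.48987603623359466
toolz -0.04 n764 x [0.0017 0.0062 0.0096] worldy 0.2129
toolz -0.03 n360 x [0.0089 0.0094 0.0099] worldy 0.2162
toolz -0.02 n279 x [0.009  0.0094 0.0097] worldy 0.2162
toolz -0.01 n253 x [0.0089 0.0094 0.0097] worldy 0.2161
toolz 0.00 n202 x [0.0089 0.0093 0.0097] worldy 0.2161
toolz 0.01 n168 x [0.009  0.0093 0.0097] worldy 0.2161
toolz 0.02 n154 x [0.0089 0.0093 0.0096] worldy 0.216
toolz 0.03 n137 x [0.0089 0.0092 0.0095] worldy 0.216
toolz 0.04 n107 x [0.0089 0.0092 0.0095] worldy 0.216
toolz 0.05 n101 x [0.0088 0.0091 0.0095] worldy 0.2159
toolz 0.06 n55 x [0.0088 0.0092 0.0095] worldy 0.2159
mould edge x 0.5 [0.2193 0.2196] joint
mould edge x 0.51 [0.2186 0.219 ] joint
mould edge x 0.53 [0.2179 0.218 ] joint
mould edge x 0.54 [0.2174 0.2175] joint
mould edge x 0.55 [0.2169 0.2171] joint
mould edge x 0.57 [0.2159 0.216 ] joint
mould edge x 0.58 [0.2154 0.2156] joint
```

View pics/wr7.png

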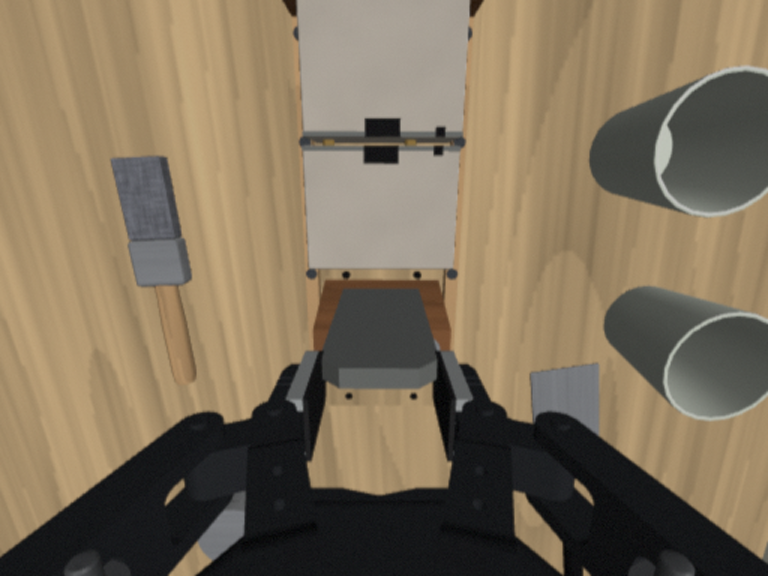

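```bash
python3 - <<'E'
from h import *
go(.5388,.2052,.19,-.052)
go(.5388,.2052,.0885,-.052)
E
```

```text
t 9.82 slide [ 0.01  0.15 -0.14] rot [-0.002   0.0017  0.002 ] F [ 0.6  0.2 -0.5] w 0.491
t 9.82 slide [ 0.03  0.17 10.01] rot [-0.002   0.0017  0.002 ] F [ 0.6  0.2 -0.5] w 0.491
```

Call:
play_rows:
  slide:
    - [0,0.15,0]
    - [0,0.15,1.5]
    - [0,0.15,3.5]
    - [0,0.16,5.5]
    - [0,0.16,7.5]
    - [0.02,0.17,9]
    - [0.02,0.17,9.7]
    - [0.03,0.17,10]
    - [0.03,0.17,10]
    - [0.03,0.17,10]
  delta_rot:
    - [-0.002,0.002,0]
    - [-0.002,0.002,0]
    - [-0.002,0.002,0]
    - [-0.002,0.002,0]
    - [-0.002,0.002,0]
    - [-0.002,0.002,0]
    - [-0.002,0.002,0]
    - [-0.002,0.002,0]
    - [-0.002,0.002,0]
    - [-0.002,0.002,0]

```text
time: 10.65
tool_pos: [0.5396, 0.2048, 0.0895]
tcp_rot: [2.277, 2.164, 0.002]
wrist_force: [0.4, 0.3, 0.1]
width: 0.493
```

```bash
python3 look.py wr8; python3 -c "
from h import *
go(.5388,.2052,.086,-.052)"
```

```text
[0.53955741 0.20478439 0.08947655] [2.27686745e+00 2.16400602e+00 1.96035642e-03] F [0.4 0.3 0.1] 0.49347375217104766
toolz -0.04 n768 x [0.0018 0.0062 0.0096] worldy 0.2109
toolz -0.03 n357 x [0.009  0.0094 0.0098] worldy 0.2141
toolz -0.02 n284 x [0.009  0.0094 0.0098] worldy 0.2141
toolz -0.01 n244 x [0.009  0.0094 0.0097] worldy 0.2141
toolz 0.00 n244 x [0.009  0.0094 0.0183] worldy 0.2143
toolz 0.01 n505 x [0.0091 0.0143 0.0193] worldy 0.2191
mould edge x 0.5 [0.2197 0.2198] joint
mould edge x 0.51 [0.2192 0.2193] joint
mould edge x 0.53 [0.2142 0.2143] joint
mould edge x 0.54 [0.2138 0.2138] joint
mould edge x 0.55 [0.2131 0.2132] joint
mould edge x 0.57 [0.2159 0.216 ] joint
mould edge x 0.58 [0.2153 0.2154] joint
t 10.7 slide [ 0.   -0.11  0.39] rot [ 0.002  -0.001   0.0015] F [ 0.4  0.2 -0.5] w 0.494
```

View pics/wr8.png

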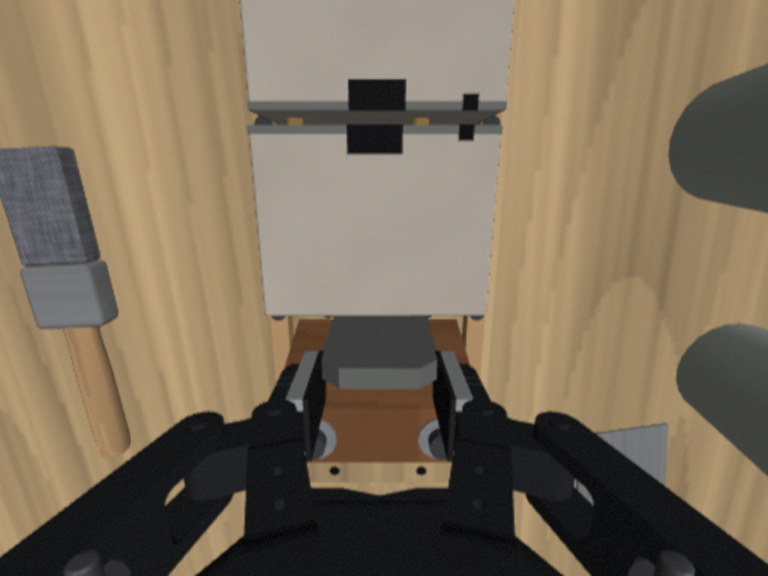

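The packer hangs upright in front of the mould face with about 3 mm clearance. Lower it to contact.

Call:
play_rows:
  slide:
    - [0,-0.1,0.2]
    - [0,-0.1,0.35]
    - [0,-0.1,0.4]
    - [0,-0.1,0.4]
  delta_rot:
    - [0.002,0,0]
    - [0.002,0,0]
    - [0.002,0,0]
    - [0.002,0,0]

```text
time: 11.03
tool_pos: [0.539, 0.2053, 0.0861]
tcp_rot: [-2.276, -2.165, -0.002]
wrist_force: [0.1, -0.3, 0.0]
width: 0.494
```

Call:
play_rows:
  slide:
    - [0.15,0,0]
    - [0.3,0,0]
    - [0.4,0,0]
    - [0.5,0,0]
    - [0.55,0,0]
    - [0.55,0,0]
  delta_rot:
    - [0,0,0]
    - [0,0,0]
    - [0,0,0]
    - [0,0,0]
    - [0,0,0]
    - [0,0,0]

```text
time: 11.53
tool_pos: [0.5392, 0.2108, 0.0861]
tcp_rot: [-2.276, -2.165, -0.001]
wrist_force: [0.4, -0.9, -0.1]
width: 0.491
```

Call:
play_rows:
  slide:
    - [0.05,0,0]
    - [0.1,0,0]
    - [0.15,0,0]
    - [0.15,0,0]
  delta_rot:
    - [0,0,0]
    - [0,0,0]
    - [0,0,0]
    - [0,0,0]

```text
time: 11.87
tool_pos: [0.5392, 0.2124, 0.086]
tcp_rot: [-2.276, -2.165, -0.001]
wrist_force: [-1.0, -1.0, -0.1]
width: 0.499
```

```bash
python3 look.py wr9
```

```text
[0.53920841 0.21237128 0.08601913] [-2.27595019e+00 -2.16475311e+00 -1.17656800e-03] F [-1.  -1.  -0.1] 0.49882647055424434
toolz -0.04 n745 x [0.0024 0.0067 0.0099] worldy 0.219
toolz -0.03 n329 x [0.009  0.0095 0.0099] worldy 0.2218
toolz -0.02 n270 x [0.0087 0.0092 0.0096] worldy 0.2215
toolz -0.01 n228 x [0.0085 0.0089 0.0093] worldy 0.2212
toolz 0.00 n732 x [0.0085 0.013  0.0193] worldy 0.2253
mould edge x 0.5 [0.2235 0.2236] joint
mould edge x 0.51 [0.223  0.2231] joint
mould edge x 0.53 [0.2211 0.2212] joint
mould edge x 0.54 [0.2205 0.2206] joint
mould edge x 0.55 [0.2202 0.2203] joint
mould edge x 0.57 [0.22   0.2201] joint
mould edge x 0.58 [0.2196 0.2196] joint
```

View pics/wr9.png

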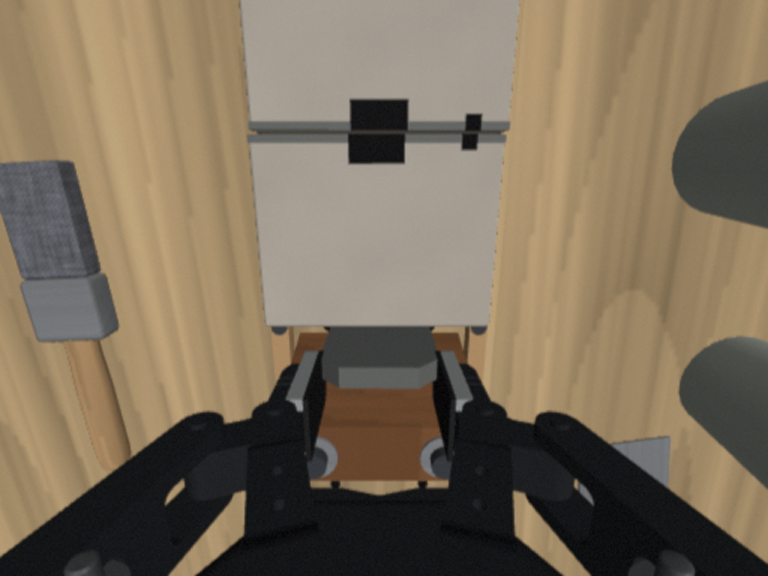

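The mould is now almost shut (thin joint line at row 130). Back off a hair, set the packer on the board and release it.

Call:
play_rows:
  slide:
    - [-0.05,0,0.05]
    - [-0.05,0,0.15]
    - [-0.05,0,0.2]
    - [-0.05,0,0.25]
    - [-0.05,0,0.25]
  delta_rot:
    - [0,0,0]
    - [0,0,0]
    - [0,0,0]
    - [0,0,0]
    - [0,0,0]

```text
time: 12.33
tool_pos: [0.5402, 0.2124, 0.0855]
tcp_rot: [-2.276, -2.165, -0.005]
wrist_force: [-1.8, -0.0, 9.1]
width: 0.492
```

Call:
play_rows:
  slide:
    - [0,0,0]
    - [0,0,0]
  delta_rot:
    - [0,0,0]
    - [0,0,0]

```text
time: 12.5
tool_pos: [0.5406, 0.2125, 0.086]
tcp_rot: [2.276, 2.165, 0.006]
wrist_force: [-0.3, -1.3, 0.4]
width: 0.49
```

Call:
play_rows:
  slide:
    - [0,0,0]
    - [0,0,0]
    - [0,0,0]
    - [0,0,0]
    - [0,0,0]
  delta_rot:
    - [0,0,0]
    - [0,0,0]
    - [0,0,0]
    - [0,0,0]
    - [0,0,0]
  hand: 0.7

```text
time: 12.92
tool_pos: [0.5405, 0.2126, 0.0858]
tcp_rot: [2.276, 2.165, 0.006]
wrist_force: [-0.0, -0.1, -0.8]
width: 0.697
```

```bash
python3 look.py wr10
```

```text
[0.54054608 0.21261474 0.08582003] [2.27623613 2.16485214 0.00592836] F [-0.  -0.1 -0.8] 0.6974411938996167
toolz -0.04 n747 x [-0.0013  0.0032  0.0066] worldy 0.2157
toolz -0.03 n364 x [0.0059 0.0064 0.0069] worldy 0.219
toolz -0.02 n297 x [0.006  0.0065 0.007 ] worldy 0.219
toolz -0.01 n257 x [0.0061 0.0065 0.0069] worldy 0.2191
toolz 0.00 n772 x [0.0064 0.0124 0.0193] worldy 0.2252
toolz 0.01 n64 x [0.0064 0.0066 0.0068] worldy 0.2192
mould edge x 0.5 [0.2237 0.2241] joint
mould edge x 0.51 [0.2233 0.2235] joint
mould edge x 0.53 [0.2194 0.2194] joint
mould edge x 0.54 [0.2186 0.2189] joint
mould edge x 0.55 [0.2184 0.2185] joint
mould edge x 0.57 [0.2203 0.2204] joint
mould edge x 0.58 [0.2195 0.2199] joint
```

View pics/wr10.png

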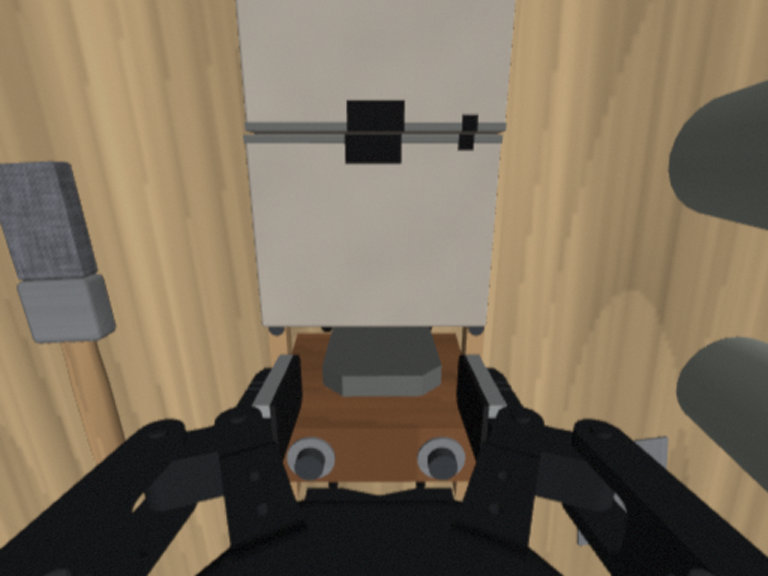

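Packer 1 stands upright, 2.7 mm off the mould. I regrip it and nudge it closer.

Call:
play_rows:
  slide:
    - [0,0,0]
    - [0,0,0]
    - [0,0,0]
    - [0,0,0]
    - [0,0,0]
    - [0,0,0]
  delta_rot:
    - [0,0,0]
    - [0,0,0]
    - [0,0,0]
    - [0,0,0]
    - [0,0,0]
    - [0,0,0]
  hand: 0.35

```text
time: 13.47
tool_pos: [0.5407, 0.2126, 0.086]
tcp_rot: [2.276, 2.165, 0.006]
wrist_force: [0.2, 0.9, 1.8]
width: 0.497
```

Call:
play_rows:
  slide:
    - [0,0,-0.15]
    - [0.1,0,-0.15]
    - [0.2,0,-0.15]
    - [0.25,0,-0.15]
    - [0.25,0,-0.1]
    - [0.25,0,0.0]
    - [0.25,0,0.05]
    - [0.25,0,0.05]
  delta_rot:
    - [0,0,0]
    - [0,0,0]
    - [0,0,0]
    - [0,0,0]
    - [0,0,0]
    - [0,0,0]
    - [0,0,0]
    - [0,0,0]

```text
time: 14.13
tool_pos: [0.541, 0.2151, 0.0859]
tcp_rot: [2.276, 2.165, 0.007]
wrist_force: [-1.3, -1.5, 3.0]
width: 0.491
```

```bash
python3 look.py wr11
```

```text
[0.54100714 0.21514954 0.08594282] [2.27607223 2.164595   0.00680694] F [-1.3 -1.5  3. ] 0.49057777564604865
toolz -0.04 n718 x [-0.0002  0.0039  0.0072] worldy 0.2189
toolz -0.03 n345 x [0.0064 0.0068 0.0073] worldy 0.2219
toolz -0.02 n276 x [0.0062 0.0066 0.007 ] worldy 0.2217
toolz -0.01 n248 x [0.0059 0.0063 0.0068] worldy 0.2214
toolz 0.00 n856 x [0.0059 0.0118 0.0192] worldy 0.2269
mould edge x 0.5 [0.2236 0.2238] joint
mould edge x 0.51 [0.223  0.2231] joint
mould edge x 0.53 [0.2213 0.2215] joint
mould edge x 0.54 [0.2209 0.221 ] joint
mould edge x 0.55 [0.2202 0.2203] joint
mould edge x 0.57 [0.2207 0.2208] joint
mould edge x 0.58 [0.22   0.2204] joint
```

Call:
play_rows:
  slide:
    - [0,0,0]
    - [0,0,0]
    - [0,0,0]
    - [0,0,0]
    - [0,0,0]
  delta_rot:
    - [0,0,0]
    - [0,0,0]
    - [0,0,0]
    - [0,0,0]
    - [0,0,0]
  hand: 0.7

```text
time: 14.6
tool_pos: [0.5409, 0.2152, 0.0857]
tcp_rot: [2.276, 2.165, 0.007]
wrist_force: [-0.6, 0.3, 0.1]
width: 0.701
```

Call:
play_rows:
  slide:
    - [0,0,-2]
    - [0,0,-5]
    - [0,0,-8]
    - [0,0,-9]
    - [0,0,-9]
  delta_rot:
    - [0,0,0]
    - [0,0,0]
    - [0,0,0]
    - [0,0,0]
    - [0,0,0]

```text
time: 15.02
tool_pos: [0.5433, 0.216, 0.1798]
tcp_rot: [2.274, 2.163, 0.018]
wrist_force: [0.6, -0.9, -0.4]
width: 0.701
```

```bash
python3 look.py wr12|head -1; python3 -c "
from h import *
p,st=pickle.load(open('wr12.pkl','rb'));W=cloud(p,wfc(p,st));z=W[...,2]
for z0 in np.arange(.08,.125,.006):
    k=(abs(W[...,0]-.54)<.012)&(abs(z-z0)<.003)&(W[...,1]>.19)&(W[...,1]<.23)
    if k.sum()>5:print(round(z0,3),k.sum(),np.round(np.percentile(W[k][:,1],[3,50,97]),4))
# wedge/pick 2
go(.5203,-.1515,.14,.039)
"
```

```text
[0.54329263 0.21597498 0.17984628] [2.27388821 2.16255425 0.01768803] F [ 0.6 -0.9 -0.4] 0.7010394452177126
0.08 232 [0.2189 0.225  0.2297]
0.086 43 [0.2186 0.2191 0.2197]
0.092 39 [0.2184 0.219  0.2195]
0.098 49 [0.2185 0.219  0.2196]
0.104 54 [0.2183 0.2188 0.2195]
0.11 54 [0.2182 0.2188 0.2195]
0.116 185 [0.211  0.2161 0.2193]
0.122 114 [0.2112 0.2156 0.219 ]
t 15.07 slide [-36.77  -0.33   3.57] rot [ 0.0068 -0.0039 -0.0892] F [0.2 0.  0. ] w 0.701
```

View pics/wr12.png

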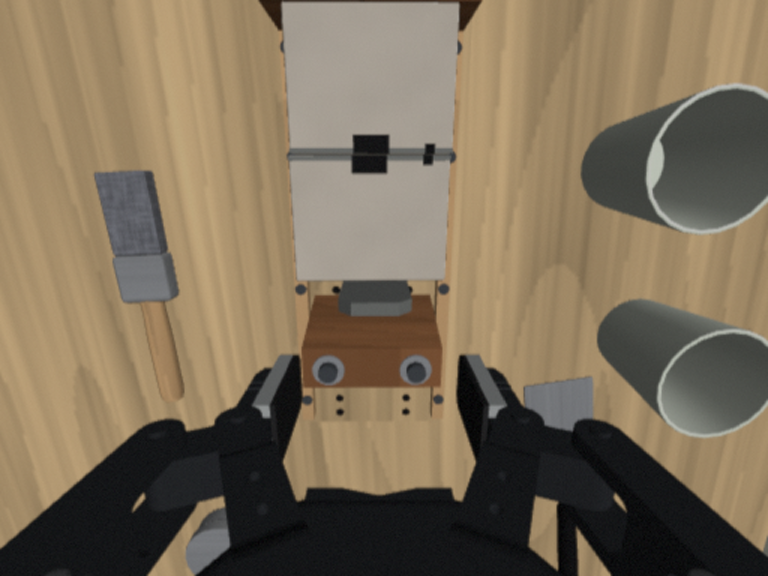

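```bash
python3 - <<'E'
from h import *
for f in('wr1','top0','scene0'):
    p,st=pickle.load(open(f+'.pkl','rb'));W=cloud(p,wfc(p,st));im=p['image'].astype(int)
    k=(im[...,2]>im[...,1]+40)&(im[...,0]>im[...,1]+20)&(W[...,0]>.35)&(W[...,0]<.52)&(W[...,2]>.005)
    P=W[k];print(f,k.sum(),np.round(P.min(0),3),np.round(P.max(0),3)); h=P[P[:,2]>.09];print(np.round(h.min(0),3),np.round(h.max(0),3)) if len(h) else 0
go(.5203,-.1525,.14,.039)
E
```

```text
wr1 845 [ 0.407 -0.183  0.005] [ 0.438 -0.147  0.103]
[ 0.407 -0.183  0.09 ] [ 0.437 -0.147  0.103]
top0 135 [ 0.41  -0.179  0.013] [ 0.438 -0.145  0.104]
[ 0.41  -0.179  0.091] [ 0.438 -0.146  0.104]
scene0 306 [ 0.411 -0.185  0.005] [ 0.44  -0.149  0.103]
[ 0.411 -0.183  0.09 ] [ 0.438 -0.151  0.103]
t 15.07 slide [-36.87  -0.32   3.57] rot [ 0.0068 -0.0039 -0.0892] F [0.2 0.  0. ] w 0.701
```

Purple ends at x=0.44 and the finger back will be near 0.47, so it is clear. Fetch packer 2 from slot 42.

Call:
play_rows:
  slide:
    - [-3.5,0,0]
    - [-7,0,0]
    - [-11,-0.1,0]
    - [-15,-0.1,0]
    - [-19,-0.2,0]
    - [-23,-0.2,1]
    - [-27,-0.2,2]
    - [-31,-0.3,3]
    - [-35,-0.3,3.6]
    - [-36.9,-0.3,3.6]
    - [-36.9,-0.3,3.6]
    - [-36.9,-0.3,3.6]
  delta_rot:
    - [0.007,-0.004,0]
    - [0.007,-0.004,-0.03]
    - [0.007,-0.004,-0.06]
    - [0.007,-0.004,-0.09]
    - [0.007,-0.004,-0.09]
    - [0.007,-0.004,-0.09]
    - [0.007,-0.004,-0.09]
    - [0.007,-0.004,-0.09]
    - [0.007,-0.004,-0.09]
    - [0.007,-0.004,-0.09]
    - [0.007,-0.004,-0.09]
    - [0.007,-0.004,-0.09]

```text
time: 16.07
tool_pos: [0.5187, -0.1532, 0.1372]
tcp_rot: [-2.177, -2.259, 0.002]
wrist_force: [-0.5, 0.0, -0.5]
width: 0.703
```

```bash
python3 look.py wr13 | head -1; python3 - <<'E'
from h import *
p,st=pickle.load(open('wr13.pkl','rb'));W=cloud(p,wfc(p,st));z=W[...,2]
for y in(-.146,-.176):
    m=(W[...,0]>.49)&(W[...,0]<.55)&(abs(W[...,1]-y)<.012)&(z>.105)&(z<.112);P=W[m]
    print(m.sum(),np.round(np.median(P,0),4),np.round(np.percentile(P,2,0),4),np.round(np.percentile(P,98,0),4))
go(.5203,-.1525,.0758,.039)
E
```

```text
[ 0.51874203 -0.15315764  0.13718338] [-2.17714718 -2.25903732  0.00245306] F [-0.5  0.  -0.5] 0.7025432107425785
544 [ 0.52   -0.1461  0.1086] [ 0.5035 -0.1508  0.1054] [ 0.5366 -0.1422  0.11  ]
510 [ 0.5218 -0.1742  0.1086] [ 0.5047 -0.179   0.1052] [ 0.5385 -0.1705  0.11  ]
t 16.12 slide [-0.04  0.13  6.19] rot [-0.0032 -0.0018 -0.0005] F [ 0.   0.4 -0.5] w 0.703
```

View pics/wr13.png

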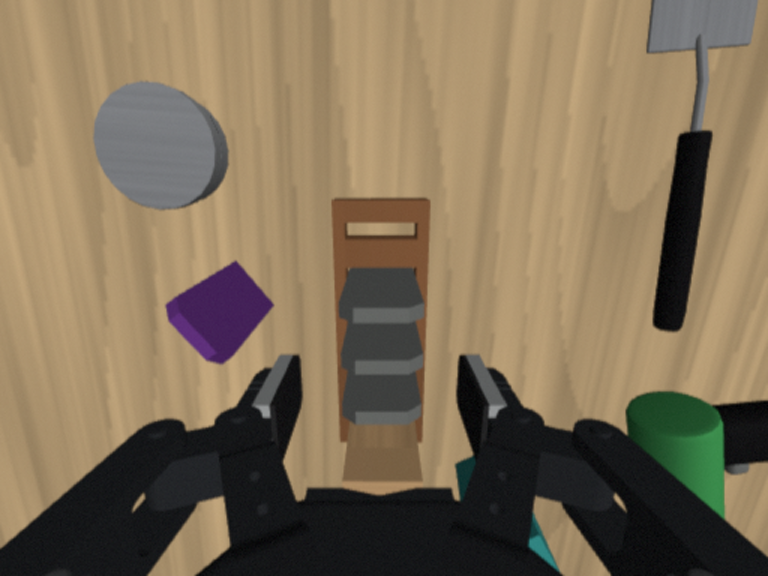

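Call:
play_rows:
  slide:
    - [0,0.1,1.5]
    - [0,0.1,3]
    - [0,0.1,4.5]
    - [0,0.1,5.8]
    - [0,0.1,6.2]
    - [0,0.1,6.2]
    - [0,0.1,6.2]
  delta_rot:
    - [-0.003,-0.002,0]
    - [-0.003,-0.002,0]
    - [-0.003,-0.002,0]
    - [-0.003,-0.002,0]
    - [-0.003,-0.002,0]
    - [-0.003,-0.002,0]
    - [-0.003,-0.002,0]

```text
time: 16.7
tool_pos: [0.52, -0.151, 0.0757]
tcp_rot: [-2.176, -2.265, 0.001]
wrist_force: [0.5, 0.2, 0.7]
width: 0.697
```

Call:
play_rows:
  slide:
    - [0,0,0]
    - [0,0,0]
    - [0,0,0]
    - [0,0,0]
    - [0,0,0]
    - [0,0,0]
  delta_rot:
    - [0,0,0]
    - [0,0,0]
    - [0,0,0]
    - [0,0,0]
    - [0,0,0]
    - [0,0,0]
  hand: 0.35

```text
time: 17.2
tool_pos: [0.5211, -0.1515, 0.077]
tcp_rot: [2.176, 2.264, 0.001]
wrist_force: [-0.4, 0.0, 6.2]
width: 0.495
```

Call:
play_rows:
  slide:
    - [0,0,-1]
    - [0,0,-2.5]
    - [0,0,-5]
    - [0,0,-8]
    - [0,0,-11]
    - [0,0,-11.5]
    - [0,0,-11.5]
  delta_rot:
    - [0,0,0]
    - [0,0,0]
    - [0,0,0]
    - [0,0,0]
    - [0,0,0]
    - [0,0,0]
    - [0,0,0]

```text
time: 17.78
tool_pos: [0.523, -0.1522, 0.1957]
tcp_rot: [2.172, 2.26, 0.005]
wrist_force: [-0.2, -0.0, -2.1]
width: 0.489
```

```bash
python3 look.py wr14; python3 - <<'E'
from h import *
go(.5393,.1980,.19,-.052)
E
```

```text
[ 0.52295923 -0.1522096   0.19569277] [2.17185467 2.25952861 0.00536324] F [-0.2 -0.  -2.1] 0.48915807650201354
toolz -0.04 n693 x [0.0005 0.0047 0.0082] worldy -0.1475
toolz -0.03 n352 x [0.0076 0.008  0.0085] worldy -0.1441
toolz -0.02 n290 x [0.0077 0.0081 0.0085] worldy -0.1441
toolz -0.01 n249 x [0.0076 0.008  0.0084] worldy -0.1442
toolz 0.00 n209 x [0.0076 0.008  0.0084] worldy -0.1442
toolz 0.01 n177 x [0.0076 0.008  0.0083] worldy -0.1443
toolz 0.02 n153 x [0.0076 0.008  0.0083] worldy -0.1443
toolz 0.03 n126 x [0.0076 0.008  0.0083] worldy -0.1443
toolz 0.04 n119 x [0.0076 0.0079 0.0082] worldy -0.1444
toolz 0.05 n109 x [0.0076 0.0079 0.0082] worldy -0.1444
toolz 0.06 n59 x [0.0075 0.0079 0.0082] worldy -0.1444
t 17.83 slide [34.87  3.16  0.29] rot [0.004  0.0014 0.0916] F [ 0.7  0.1 -1.4] w 0.493
```

View pics/wr14.png

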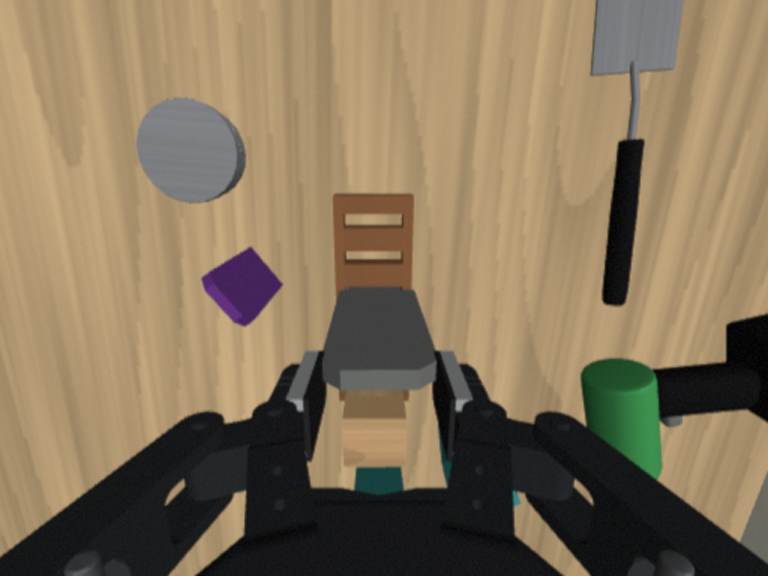

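Packer 2 is held upright with its face 8 mm ahead of the TCP. Carry it over.

Call:
play_rows:
  slide:
    - [3.2,0.3,0]
    - [6.5,0.6,0.1]
    - [10,0.9,0.1]
    - [13.5,1.2,0.2]
    - [17,1.6,0.2]
    - [20.5,1.9,0.2]
    - [24,2.2,0.3]
    - [27.5,2.5,0.3]
    - [31,2.8,0.3]
    - [33.5,3.0,0.3]
    - [34.9,3.2,0.3]
    - [34.9,3.2,0.3]
  delta_rot:
    - [0.004,0.001,0.02]
    - [0.004,0.001,0.04]
    - [0.004,0.001,0.06]
    - [0.004,0.001,0.092]
    - [0.004,0.001,0.092]
    - [0.004,0.001,0.092]
    - [0.004,0.001,0.092]
    - [0.004,0.001,0.092]
    - [0.004,0.001,0.092]
    - [0.004,0.001,0.092]
    - [0.004,0.001,0.092]
    - [0.004,0.001,0.092]

```text
time: 18.83
tool_pos: [0.5384, 0.2004, 0.1877]
tcp_rot: [-2.274, -2.165, 0.005]
wrist_force: [0.5, -0.0, -1.2]
width: 0.495
```

Call:
play_rows:
  slide:
    - [0,0,0]
    - [0,0,0]
  delta_rot:
    - [0,0,0]
    - [0,0,0]

```text
time: 19.0
tool_pos: [0.5374, 0.1993, 0.1861]
tcp_rot: [-2.274, -2.164, 0.009]
wrist_force: [-1.1, -0.5, -1.3]
width: 0.491
```

```bash
python3 look.py wr15; python3 -c "
from h import *
p,st=pickle.load(open('wr15.pkl','rb'));W=cloud(p,wfc(p,st));z=W[...,2]
for z0 in np.arange(.08,.125,.006):
    k=(abs(W[...,0]-.54)<.01)&(abs(z-z0)<.003)&(W[...,1]>.18)&(W[...,1]<.23)
    if k.sum()>5:print(round(z0,3),k.sum(),np.round(np.percentile(W[k][:,1],[3,50,97]),4))
go(.5393,.1985,.0885,-.052)
"
```

```text
[0.53744092 0.19933752 0.18610121] [-2.27375536 -2.16399796  0.00931665] F [-1.1 -0.5 -1.3] 0.49097491265260207
toolz -0.04 n689 x [0.0005 0.0048 0.0083] worldy 0.2041
toolz -0.03 n360 x [0.0076 0.0081 0.0086] worldy 0.2075
toolz -0.02 n293 x [0.0076 0.0081 0.0085] worldy 0.2075
toolz -0.01 n253 x [0.0076 0.0081 0.0084] worldy 0.2074
toolz 0.00 n202 x [0.0077 0.008  0.0085] worldy 0.2074
toolz 0.01 n179 x [0.0077 0.008  0.0085] worldy 0.2073
toolz 0.02 n156 x [0.0076 0.0079 0.0083] worldy 0.2072
toolz 0.03 n130 x [0.0076 0.008  0.0083] worldy 0.2073
toolz 0.04 n116 x [0.0076 0.0079 0.0082] worldy 0.2071
toolz 0.05 n106 x [0.0076 0.0079 0.0082] worldy 0.2072
toolz 0.06 n284 x [0.0077 0.0154 0.0194] worldy 0.2144
mould edge x 0.5 [0.2237 0.2239] joint
mould edge x 0.51 [0.2231 0.2233] joint
mould edge x 0.53 [0.2202 0.2204] joint
mould edge x 0.54 [0.2198 0.22  ] joint
mould edge x 0.55 [0.2193 0.2195] joint
mould edge x 0.57 [0.2202 0.2204] joint
mould edge x 0.58 [0.2198 0.22  ] joint
0.08 189 [0.2198 0.2253 0.2297]
0.086 26 [0.2195 0.22   0.2204]
0.092 33 [0.2196 0.2201 0.2206]
0.098 23 [0.2193 0.22   0.2205]
0.104 37 [0.2194 0.2199 0.2206]
0.11 27 [0.2195 0.22   0.2205]
0.116 169 [0.2118 0.217  0.2202]
0.122 128 [0.2065 0.2141 0.2194]
t 19.05 slide [-0.02  0.21  9.8 ] rot [-0.0053  0.0023  0.0018] F [ 0.6 -0.2 -0.3] w 0.49
```

View pics/wr15.png

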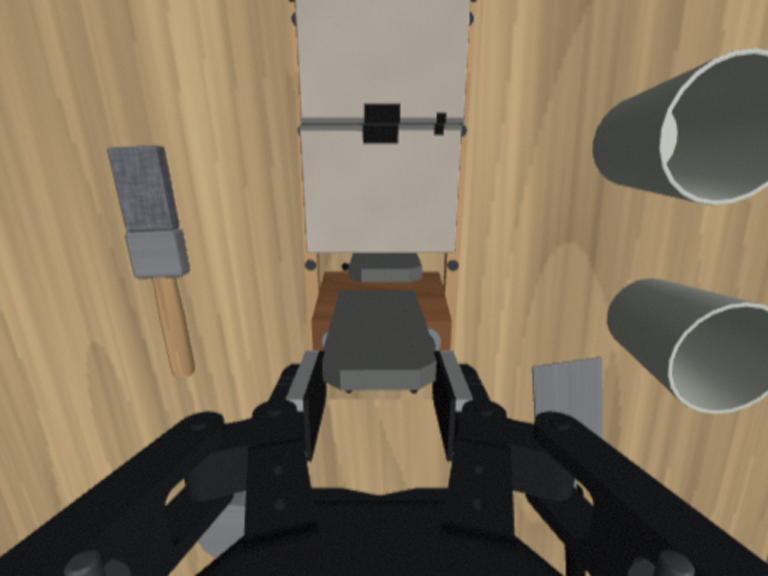

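Call:
play_rows:
  slide:
    - [0,0.27,1.0]
    - [0,0.27,2.5]
    - [0,0.27,4.5]
    - [0,0.27,6.5]
    - [0,0.27,8]
    - [0,0.27,9]
    - [0,0.27,9.6]
    - [0,0.27,9.8]
    - [0,0.27,9.8]
  delta_rot:
    - [-0.005,0.002,0]
    - [-0.005,0.002,0]
    - [-0.005,0.002,0]
    - [-0.005,0.002,0]
    - [-0.005,0.002,0]
    - [-0.005,0.002,0]
    - [-0.005,0.002,0]
    - [-0.005,0.002,0]
    - [-0.005,0.002,0]

```text
time: 19.8
tool_pos: [0.5401, 0.1982, 0.0884]
tcp_rot: [2.277, 2.164, -0.001]
wrist_force: [0.1, -0.2, -0.5]
width: 0.492
```

```bash
python3 look.py wr16|head -4;python3 -c "
from h import *
go(.54,.1988,.086,-.052)"
```

```text
[0.54008487 0.19824789 0.08838558] [ 2.27718235e+00  2.16424464e+00 -7.68946776e-04] F [ 0.1 -0.2 -0.5] 0.491551688861369
toolz -0.04 n1084 x [0.0008 0.0071 0.0191] worldy 0.2054
toolz -0.03 n475 x [0.0077 0.0082 0.0185] worldy 0.2066
toolz -0.02 n39 x [0.0074 0.008  0.0084] worldy 0.2061
t 19.85 slide [ 0.02 -0.06  0.31] rot [ 0.0008 -0.0001  0.0013] F [-0.6  0.5 -0.7] w 0.494
```

View pics/wr16.png

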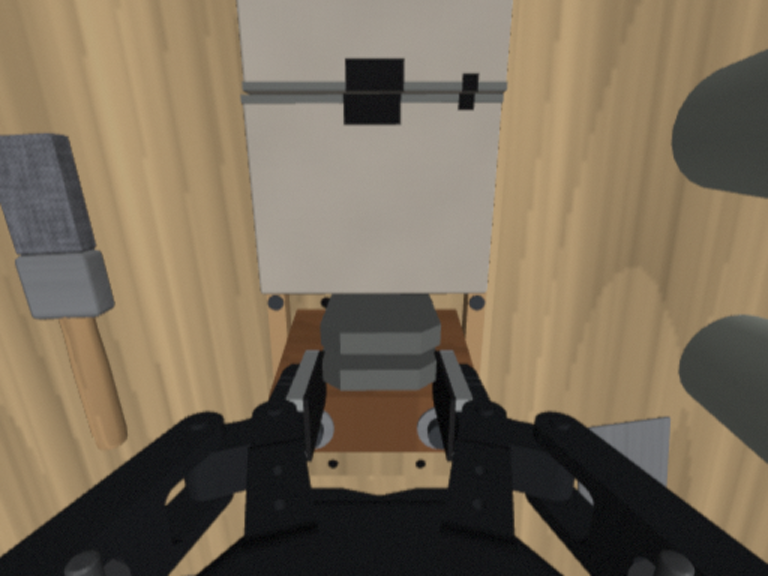

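Call:
play_rows:
  slide:
    - [0,0,0.15]
    - [0,0,0.3]
    - [0,0,0.4]
    - [0,0,0.4]
  delta_rot:
    - [0,0,0]
    - [0,0,0]
    - [0,0,0]
    - [0,0,0]

```text
time: 20.18
tool_pos: [0.5419, 0.1992, 0.087]
tcp_rot: [2.275, 2.163, 0.005]
wrist_force: [-1.3, -0.0, 4.9]
width: 0.489
```

Call:
play_rows:
  slide:
    - [0,0,0]
    - [0,0,0]
    - [0,0,0]
    - [0,0,0]
  delta_rot:
    - [0,0,0]
    - [0,0,0]
    - [0,0,0]
    - [0,0,0]
  hand: 0.62

```text
time: 20.52
tool_pos: [0.5419, 0.1992, 0.087]
tcp_rot: [2.275, 2.164, 0.005]
wrist_force: [0.4, -0.6, -0.4]
width: 0.624
```

```bash
python3 look.py wr17|head -6
```

```text
[0.54185637 0.19919848 0.08698767] [2.27542703 2.16354078 0.00547478] F [ 0.4 -0.6 -0.4] 0.6240311970550061
toolz -0.04 n1210 x [0.0012 0.0082 0.0193] worldy 0.2073
toolz -0.03 n319 x [0.0077 0.0082 0.0087] worldy 0.2074
mould edge x 0.5 [0.2236 0.2236] joint
mould edge x 0.51 [0.2228 0.223 ] joint
mould edge x 0.53 [0.2203 0.2204] joint
```

View pics/wr17.png

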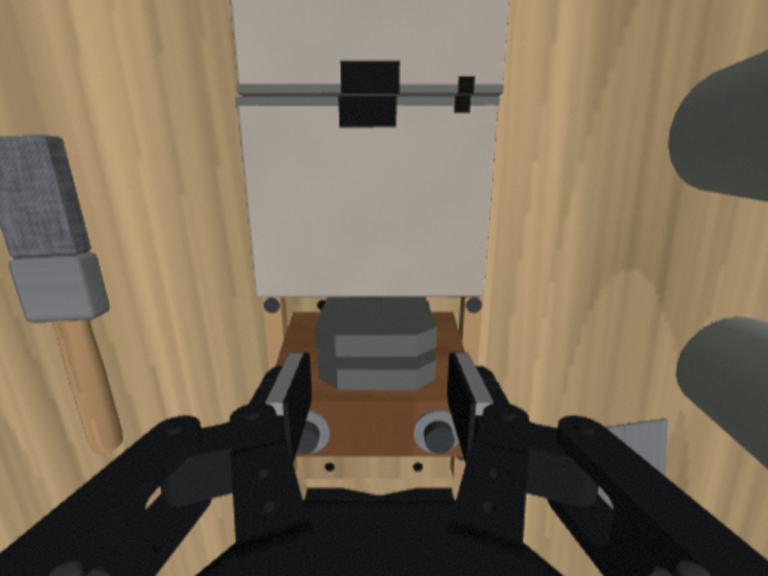

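Call:
play_rows:
  slide:
    - [-0.15,0,0]
    - [-0.3,0,0]
    - [-0.3,0,0]
  delta_rot:
    - [0,0,0]
    - [0,0,0]
    - [0,0,0]

```text
time: 20.82
tool_pos: [0.5414, 0.1958, 0.0866]
tcp_rot: [2.276, 2.163, 0.004]
wrist_force: [-0.3, -1.1, -0.3]
width: 0.623
```

Call:
play_rows:
  slide:
    - [0,0,0]
    - [0,0,0]
    - [0,0,0]
    - [0,0,0]
    - [0,0,0]
    - [0,0,0]
  delta_rot:
    - [0,0,0]
    - [0,0,0]
    - [0,0,0]
    - [0,0,0]
    - [0,0,0]
    - [0,0,0]
  hand: 0.35

```text
time: 21.32
tool_pos: [0.5416, 0.1959, 0.0868]
tcp_rot: [2.276, 2.163, 0.005]
wrist_force: [-0.6, 0.5, 2.5]
width: 0.488
```

Call:
play_rows:
  slide:
    - [0,0,-0.1]
    - [0,0,-0.2]
    - [0.15,0,-0.2]
    - [0.3,0,-0.2]
    - [0.45,0,-0.2]
    - [0.55,0,-0.2]
    - [0.6,0,-0.2]
    - [0.6,0,-0.2]
  delta_rot:
    - [0,0,0]
    - [0,0,0]
    - [0,0,0]
    - [0,0,0]
    - [0,0,0]
    - [0,0,0]
    - [0,0,0]
    - [0,0,0]

```text
time: 21.98
tool_pos: [0.5418, 0.2019, 0.0887]
tcp_rot: [2.275, 2.164, 0.004]
wrist_force: [-0.7, 0.0, -0.6]
width: 0.488
```

```bash
python3 look.py wr18
```

```text
[0.54179905 0.20193511 0.08870798] [2.27526644 2.16376784 0.00433799] F [-0.7  0.  -0.6] 0.4881958888411645
toolz -0.04 n1079 x [0.0048 0.0109 0.0187] worldy 0.2128
toolz -0.03 n476 x [0.0126 0.0194 0.0199] worldy 0.221
toolz -0.02 n236 x [0.0193 0.0196 0.0199] worldy 0.2215
toolz -0.01 n206 x [0.019  0.0194 0.0198] worldy 0.2213
toolz 0.00 n177 x [0.0189 0.0192 0.0196] worldy 0.2211
toolz 0.01 n38 x [0.0187 0.0191 0.0195] worldy 0.2209
mould edge x 0.5 [0.2235 0.2236] joint
mould edge x 0.51 [0.2231 0.2232] joint
mould edge x 0.53 [0.2214 0.2216] joint
mould edge x 0.54 [0.2208 0.2209] joint
mould edge x 0.55 [0.2203 0.2204] joint
mould edge x 0.57 [0.2207 0.2208] joint
mould edge x 0.58 [0.2202 0.2203] joint
```

View pics/wr18.png

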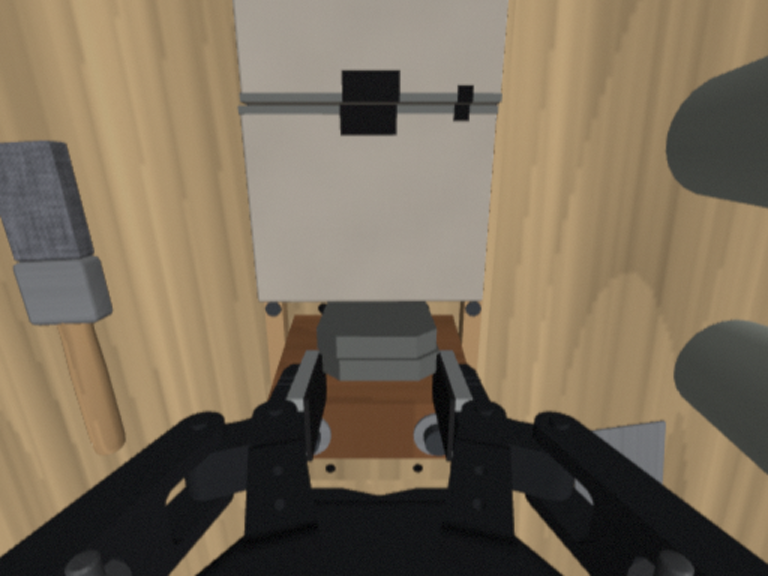

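Both packers are together against the mould. Lower, release and rise.

Call:
play_rows:
  slide:
    - [0,0,0.1]
    - [0,0,0.2]
    - [0,0,0.25]
    - [0,0,0.25]
  delta_rot:
    - [0,0,0]
    - [0,0,0]
    - [0,0,0]
    - [0,0,0]

```text
time: 22.37
tool_pos: [0.5422, 0.202, 0.0869]
tcp_rot: [2.275, 2.163, 0.006]
wrist_force: [-0.9, -1.1, 3.9]
width: 0.486
```

Call:
play_rows:
  slide:
    - [0,0,0]
    - [0,0,0]
    - [0,0,0]
    - [0,0,0]
    - [0,0,0]
  delta_rot:
    - [0,0,0]
    - [0,0,0]
    - [0,0,0]
    - [0,0,0]
    - [0,0,0]
  hand: 0.7

```text
time: 22.78
tool_pos: [0.5421, 0.2019, 0.0866]
tcp_rot: [2.275, 2.163, 0.005]
wrist_force: [-0.6, -0.0, -0.8]
width: 0.7
```

Call:
play_rows:
  slide:
    - [0,0,-2]
    - [0,0,-5]
    - [0,0,-8]
    - [0,0,-10]
    - [0,0,-10]
    - [0,0,-10]
  delta_rot:
    - [0,0,0]
    - [0,0,0]
    - [0,0,0]
    - [0,0,0]
    - [0,0,0]
    - [0,0,0]

```text
time: 23.28
tool_pos: [0.5429, 0.2023, 0.1885]
tcp_rot: [2.274, 2.162, 0.011]
wrist_force: [-0.1, 0.1, 0.0]
width: 0.698
```

```bash
python3 look.py wr19|head -1; python3 -c "
from h import *
p,st=pickle.load(open('wr19.pkl','rb'));W=cloud(p,wfc(p,st));z=W[...,2]
for z0 in np.arange(.08,.125,.006):
    k=(abs(W[...,0]-.54)<.01)&(abs(z-z0)<.003)&(W[...,1]>.18)&(W[...,1]<.23)
    if k.sum()>5:print(round(z0,3),k.sum(),np.round(np.percentile(W[k][:,1],[3,50,97]),4))
k=(z>.112)&(z<.125)&(W[...,1]>.19)&(W[...,1]<.225)&(abs(W[...,0]-.54)<.03);print(np.round(np.percentile(W[k],[2,50,98],axis=0),4))
# wedge in rack; head centre: top of head z .116, x/y
go(.525,-.2595,.18,.039)
"
```

```text
[0.54289967 0.20228319 0.1884692 ] [2.27413399 2.16233838 0.01056827] F [-0.1  0.1  0. ] 0.6979538408671684
0.08 178 [0.2189 0.2253 0.2297]
0.086 30 [0.2186 0.219  0.2195]
0.092 29 [0.2182 0.219  0.2196]
0.098 32 [0.2183 0.2189 0.2193]
0.104 30 [0.2183 0.2188 0.2193]
0.11 43 [0.2181 0.2187 0.2193]
0.116 248 [0.2027 0.2117 0.2189]
0.122 178 [0.2029 0.2106 0.2184]
[[0.5226 0.2025 0.1122]
 [0.5426 0.2114 0.1185]
 [0.5623 0.2192 0.12  ]]
t 23.33 slide [-46.16   0.65   0.61] rot [ 0.0041 -0.001  -0.0893] F [-0.6  0.3  0.3] w 0.698
```

View pics/wr19.png

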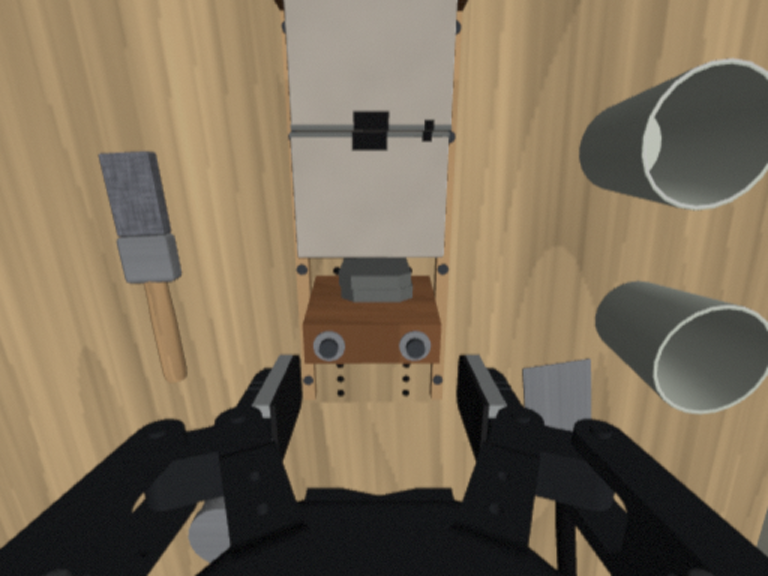

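```bash
python3 - <<'E'
from h import *
for f in('wr1','top0'):
    p,st=pickle.load(open(f+'.pkl','rb'));W=cloud(p,wfc(p,st));im=p['image'].astype(int)
    k=(im[...,1]>im[...,0]+40)&(im[...,2]>im[...,0]+40)&(W[...,2]>.08)&(W[...,2]<.12)&(W[...,1]<-.22)
    for s in(W[...,0]>.57,W[...,0]<.57):
        P=W[k&s];print(f,len(P),np.round(P.min(0),3),np.round(P.max(0),3))
E
```

```text
wr1 907 [ 0.583 -0.337  0.083] [ 0.628 -0.283  0.111]
wr1 1151 [ 0.511 -0.382  0.08 ] [ 0.554 -0.341  0.111]
top0 357 [ 0.585 -0.334  0.1  ] [ 0.639 -0.282  0.114]
top0 444 [ 0.511 -0.38   0.08 ] [ 0.556 -0.339  0.113]
```

Call:
play_rows:
  slide:
    - [-4,0,0]
    - [-8,0.1,0]
    - [-12,0.2,0]
    - [-16,0.2,0.1]
    - [-20,0.3,0.1]
    - [-24,0.3,0.2]
    - [-28,0.4,0.2]
    - [-32,0.5,0.3]
    - [-36,0.5,0.4]
    - [-40,0.6,0.5]
    - [-44,0.6,0.6]
    - [-46.2,0.6,0.6]
  delta_rot:
    - [0.004,0,0]
    - [0.004,0,-0.02]
    - [0.004,0,-0.05]
    - [0.004,0,-0.09]
    - [0.004,0,-0.09]
    - [0.004,0,-0.09]
    - [0.004,0,-0.09]
    - [0.004,0,-0.09]
    - [0.004,0,-0.09]
    - [0.004,0,-0.09]
    - [0.004,0,-0.09]
    - [0.004,0,-0.09]

```text
time: 24.33
tool_pos: [0.5224, -0.2632, 0.1774]
tcp_rot: [-2.177, -2.26, 0.002]
wrist_force: [1.1, -0.5, 0.4]
width: 0.699
```

Call:
play_rows:
  slide:
    - [0,0,0]
    - [0,0,0]
  delta_rot:
    - [0,0,0]
    - [0,0,0]

```text
time: 24.5
tool_pos: [0.5204, -0.2637, 0.1745]
tcp_rot: [-2.177, -2.253, 0.004]
wrist_force: [0.0, 1.0, -0.9]
width: 0.701
```

```bash
python3 look.py wr20|head -1; python3 - <<'E'
from h import *
p,st=pickle.load(open('wr20.pkl','rb'));W=cloud(p,wfc(p,st));z=W[...,2]
m=(abs(W[...,0]-.525)<.035)&(abs(W[...,1]+.26)<.035)&(z>.11)&(z<.122);P=W[m]
print(m.sum(),cv2.minAreaRect(P[:,:2].astype(np.float32)*1000),np.median(P[:,2]))
go(.525,-.2595,.078,.039)
E
```

```text
[ 0.52043397 -0.26371377  0.1745495 ] [-2.17705074 -2.2531716   0.0040155 ] F [ 0.   1.  -0.9] 0.700979663165626
2420 ((525.0219116210938, -259.8033752441406), (44.125244140625, 40.99261474609375), 2.244569778442383) 0.11682435743708705
t 24.55 slide [0.24 0.49 9.7 ] rot [-0.0071 -0.0046 -0.0032] F [-0.4  0.2 -0.6] w 0.699
```

View pics/wr20.png

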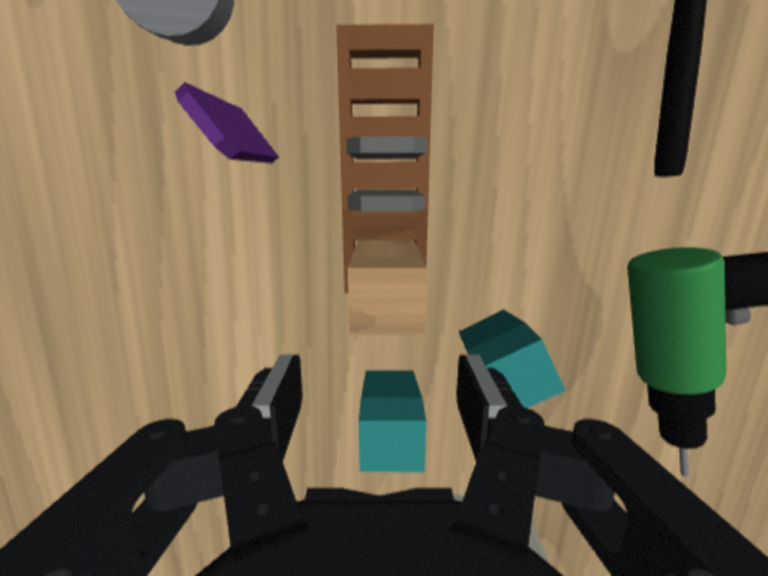

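The wooden wedge in the end slot (388,295) is the one meant. The turquoise look-alikes at (392,430) and (515,355) stand outside the rack. Descend with a narrower opening.

Call:
play_rows:
  slide:
    - [0.24,0.49,0]
    - [0.24,0.49,1.5]
    - [0.24,0.49,4]
    - [0.24,0.49,6]
    - [0.24,0.49,8]
    - [0.24,0.49,9.3]
    - [0.24,0.49,9.7]
    - [0.24,0.49,9.7]
    - [0.24,0.49,9.7]
  delta_rot:
    - [-0.007,-0.005,-0.003]
    - [-0.007,-0.005,-0.003]
    - [-0.007,-0.005,-0.003]
    - [-0.007,-0.005,-0.003]
    - [-0.007,-0.005,-0.003]
    - [-0.007,-0.005,-0.003]
    - [-0.007,-0.005,-0.003]
    - [-0.007,-0.005,-0.003]
    - [-0.007,-0.005,-0.003]
  hand: 0.64

```text
time: 25.3
tool_pos: [0.5256, -0.259, 0.0786]
tcp_rot: [2.176, 2.265, -0.0]
wrist_force: [0.1, -0.4, -0.3]
width: 0.639
```

Call:
play_rows:
  slide:
    - [0,0,0]
    - [0,0,0]
    - [0,0,0]
    - [0,0,0]
    - [0,0,0]
    - [0,0,0]
  delta_rot:
    - [0,0,0]
    - [0,0,0]
    - [0,0,0]
    - [0,0,0]
    - [0,0,0]
    - [0,0,0]
  hand: 0.3
  force: 90

```text
time: 25.8
tool_pos: [0.5268, -0.2597, 0.0803]
tcp_rot: [2.174, 2.262, 0.001]
wrist_force: [-0.0, 0.2, 5.3]
width: 0.493
```

Call:
play_rows:
  slide:
    - [0,0,-1]
    - [0,0,-2.5]
    - [0,0,-5]
    - [0,0,-8]
    - [0,0,-11]
    - [0,0,-14]
    - [0,0,-14.5]
    - [0,0,-14.5]
  delta_rot:
    - [0,0,0]
    - [0,0,0]
    - [0,0,0]
    - [0,0,0]
    - [0,0,0]
    - [0,0,0]
    - [0,0,0]
    - [0,0,0]

```text
time: 26.47
tool_pos: [0.528, -0.2604, 0.2291]
tcp_rot: [2.17, 2.257, 0.004]
wrist_force: [-0.0, -1.1, -2.2]
width: 0.492
```

```bash
cat > wl.py <<'E'
from h import *
import sys
st=read_state();p=read_camera('wrist');save(sys.argv[1]+'.png',p['image'],1.5);pickle.dump((p,st),open(sys.argv[1]+'.pkl','wb'))
print(st['tool_pos'],st['tcp_rot'],'F',np.round(st['wrist_force'],1),st['width'])
W=cloud(p,wfc(p,st))
Rm=R.from_rotvec(st['tcp_rot']).as_matrix();Q=(W-st['tool_pos'])@Rm
m=(abs(Q[...,1])<.012)&(Q[...,0]>-.03)&(Q[...,0]<.04)&(Q[...,2]>-.05)&(Q[...,2]<.09)
for a in np.arange(-.05,.085,.01):
    k=m&(Q[...,2]>a)&(Q[...,2]<=a+.01)
    if k.sum()>5: print('toolz %.2f n%d x'%(a,k.sum()),np.round(np.percentile(Q[k][:,0],[5,50,95]),4),'worldy',np.round(np.median(W[k][:,1]),4))
E
python3 wl.py wr21
```

```text
[ 0.52804905 -0.26044794  0.22906292] [2.17029276 2.25735946 0.00408698] F [-0.  -1.1 -2.2] 0.4924532061921555
toolz -0.04 n3387 x [-0.018   0.0024  0.0193] worldy -0.258
toolz -0.03 n318 x [0.0189 0.0193 0.0197] worldy -0.241
toolz -0.02 n265 x [0.019  0.0194 0.0197] worldy -0.241
toolz -0.01 n215 x [0.0191 0.0194 0.0198] worldy -0.241
toolz 0.00 n182 x [0.0191 0.0194 0.0198] worldy -0.241
toolz 0.01 n162 x [0.0192 0.0195 0.0197] worldy -0.2411
toolz 0.02 n136 x [0.0192 0.0195 0.0198] worldy -0.2411
toolz 0.03 n117 x [0.0192 0.0195 0.0198] worldy -0.2411
toolz 0.04 n101 x [0.0192 0.0195 0.0198] worldy -0.2411
toolz 0.05 n89 x [0.0192 0.0195 0.0198] worldy -0.2411
toolz 0.06 n81 x [0.0193 0.0196 0.0198] worldy -0.2412
```

View pics/wr21.png

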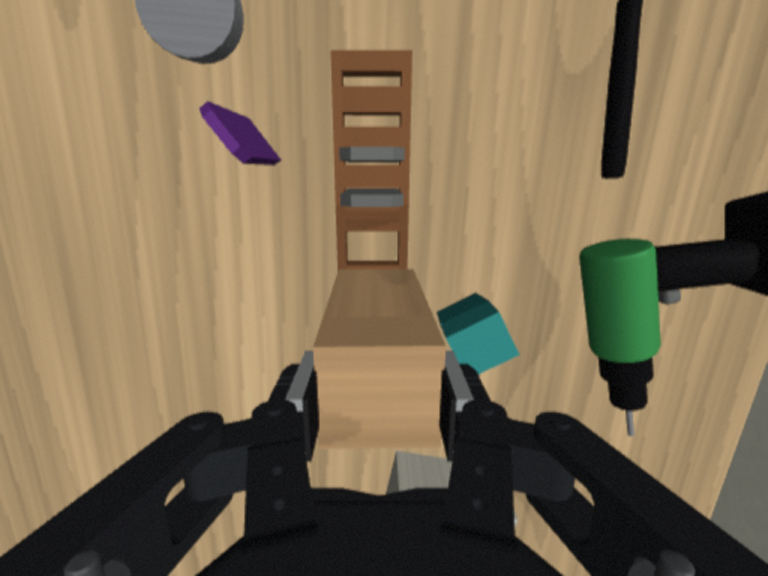

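The wedge is held upright, its flat face 19.5 mm ahead of the TCP and its lower end about 72 mm below it. Carry it over the gap.

```bash
python3 - <<'E'
from h import *
go(.5405,.1812,.215,-.052)
E
```

```text
t 26.52 slide [44.    3.11  1.01] rot [0.0053 0.0031 0.0914] F [-0.   0.7 -1.6] w 0.494
```

Call:
play_rows:
  slide:
    - [3,0.2,0]
    - [6.5,0.4,0]
    - [10.5,0.7,0]
    - [14.5,1,0]
    - [18.5,1.3,0.2]
    - [22.5,1.6,0.4]
    - [26.5,1.9,0.6]
    - [30.5,2.2,0.8]
    - [34.5,2.5,1]
    - [38.5,2.8,1]
    - [42,3.1,1]
    - [44,3.1,1]
  delta_rot:
    - [0.005,0.003,0.01]
    - [0.005,0.003,0.03]
    - [0.005,0.003,0.06]
    - [0.005,0.003,0.091]
    - [0.005,0.003,0.091]
    - [0.005,0.003,0.091]
    - [0.005,0.003,0.091]
    - [0.005,0.003,0.091]
    - [0.005,0.003,0.091]
    - [0.005,0.003,0.091]
    - [0.005,0.003,0.091]
    - [0.005,0.003,0.091]

```text
time: 27.52
tool_pos: [0.5384, 0.1844, 0.2118]
tcp_rot: [-2.273, -2.164, 0.005]
wrist_force: [0.2, -0.3, -1.6]
width: 0.493
```

Call:
play_rows:
  slide:
    - [0,0,0]
    - [0,0,0]
    - [0,0,0]
  delta_rot:
    - [0,0,0]
    - [0,0,0]
    - [0,0,0]

```text
time: 27.77
tool_pos: [0.5369, 0.1835, 0.2094]
tcp_rot: [-2.272, -2.163, 0.012]
wrist_force: [0.2, -0.7, -1.4]
width: 0.498
```

```bash
python3 wl.py wr22;python3 - <<'E'
from h import *
p,st=pickle.load(open('wr22.pkl','rb'));W=cloud(p,wfc(p,st));z=W[...,2]
k=(z>.112)&(z<.125)&(W[...,1]>.195)&(W[...,1]<.225)&(abs(W[...,0]-.54)<.03);print(np.round(np.percentile(W[k],[2,50,98],axis=0),4))
go(.5405,.1812,.16,-.052)
E
```

```text
[0.53690271 0.1834701  0.20936042] [-2.27174743 -2.16340309  0.01189662] F [ 0.2 -0.7 -1.4] 0.4982864600556571
toolz -0.04 n3388 x [-0.018   0.0024  0.0193] worldy 0.1859
toolz -0.03 n314 x [0.0189 0.0194 0.0197] worldy 0.2028
toolz -0.02 n275 x [0.019  0.0194 0.0198] worldy 0.2029
toolz -0.01 n215 x [0.019  0.0194 0.0198] worldy 0.2029
toolz 0.00 n181 x [0.0191 0.0195 0.0198] worldy 0.2029
toolz 0.01 n164 x [0.0192 0.0195 0.0198] worldy 0.2029
toolz 0.02 n133 x [0.0193 0.0195 0.0199] worldy 0.2029
toolz 0.03 n111 x [0.0193 0.0196 0.0198] worldy 0.2029
toolz 0.04 n107 x [0.0193 0.0196 0.0199] worldy 0.2029
toolz 0.05 n89 x [0.0193 0.0196 0.0199] worldy 0.203
toolz 0.06 n79 x [0.0194 0.0196 0.0199] worldy 0.203
toolz 0.08 n105 x [0.0225 0.0301 0.0376] worldy 0.2132
[[0.5226 0.205  0.1124]
 [0.5424 0.2132 0.1185]
 [0.5625 0.221  0.1203]]
t 27.82 slide [-0.16  0.35  5.  ] rot [-0.0073  0.0019  0.002 ] F [-0.1  0.8 -0.8] w 0.493
```

View pics/wr22.png

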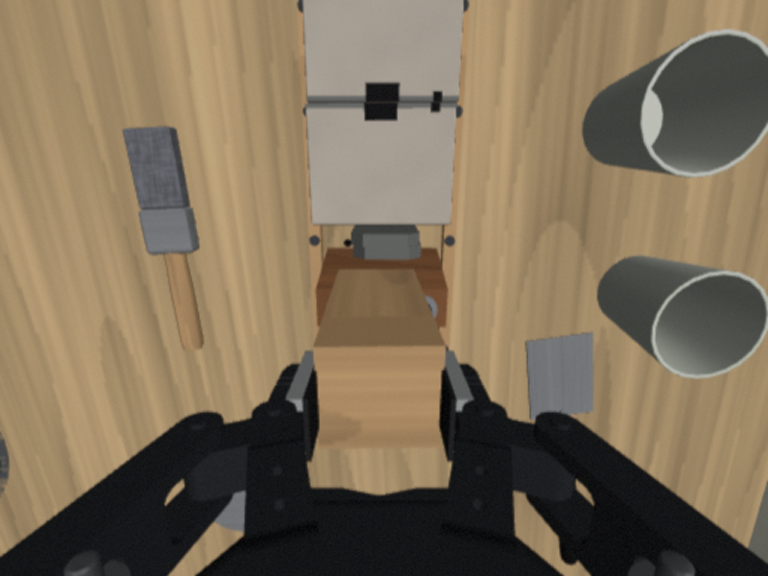

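Call:
play_rows:
  slide:
    - [-0.15,0.35,0.5]
    - [-0.15,0.35,1.5]
    - [-0.15,0.35,3]
    - [-0.15,0.35,4.2]
    - [-0.15,0.35,4.5]
    - [-0.15,0.35,4.5]
    - [-0.15,0.35,4.5]
  delta_rot:
    - [-0.007,0.002,0.002]
    - [-0.007,0.002,0.002]
    - [-0.007,0.002,0.002]
    - [-0.007,0.002,0.002]
    - [-0.007,0.002,0.002]
    - [-0.007,0.002,0.002]
    - [-0.007,0.002,0.002]

```text
time: 28.4
tool_pos: [0.5404, 0.1809, 0.1647]
tcp_rot: [-2.279, -2.162, 0.001]
wrist_force: [-0.6, -0.3, -0.9]
width: 0.494
```

```bash
python3 wl.py wr23;python3 - <<'E'
from h import *
p,st=pickle.load(open('wr23.pkl','rb'));W=cloud(p,wfc(p,st));z=W[...,2]
k=(z>.112)&(z<.125)&(W[...,1]>.195)&(W[...,1]<.225)&(abs(W[...,0]-.54)<.03);print(np.round(np.percentile(W[k],[2,50,98],axis=0),4))
q=read_camera('scene');save('sc23.png',q['image'][120:240,280:420],5)
go(.5405,.1812,.152,-.052)
E
```

```text
[0.54044659 0.18094663 0.16472194] [-2.27855199e+00 -2.16204658e+00  1.10855646e-03] F [-0.6 -0.3 -0.9] 0.4935414507696586
toolz -0.04 n3385 x [-0.0181  0.0024  0.0193] worldy 0.1833
toolz -0.03 n314 x [0.019  0.0194 0.0198] worldy 0.2003
toolz -0.02 n264 x [0.0191 0.0194 0.0198] worldy 0.2004
toolz -0.01 n218 x [0.0191 0.0195 0.0198] worldy 0.2003
toolz 0.00 n182 x [0.0192 0.0195 0.0198] worldy 0.2004
toolz 0.01 n165 x [0.0192 0.0195 0.0198] worldy 0.2004
toolz 0.02 n133 x [0.0192 0.0195 0.0199] worldy 0.2005
toolz 0.03 n115 x [0.0192 0.0196 0.0198] worldy 0.2004
toolz 0.04 n750 x [0.0195 0.0295 0.0381] worldy 0.2105
toolz 0.05 n119 x [0.0194 0.0383 0.0388] worldy 0.2188
toolz 0.06 n55 x [0.0384 0.0386 0.0388] worldy 0.2195
toolz 0.07 n55 x [0.0385 0.0386 0.0388] worldy 0.2195
toolz 0.08 n52 x [0.0386 0.0387 0.0388] worldy 0.2196
[[0.5218 0.1997 0.1123]
 [0.5422 0.2101 0.1184]
 [0.5621 0.2199 0.1243]]
t 28.5 slide [-0.02 -0.07  1.38] rot [ 0.001  -0.0005 -0.0001] F [ 0.   0.2 -1.3] w 0.493
```

View pics/wr23.png

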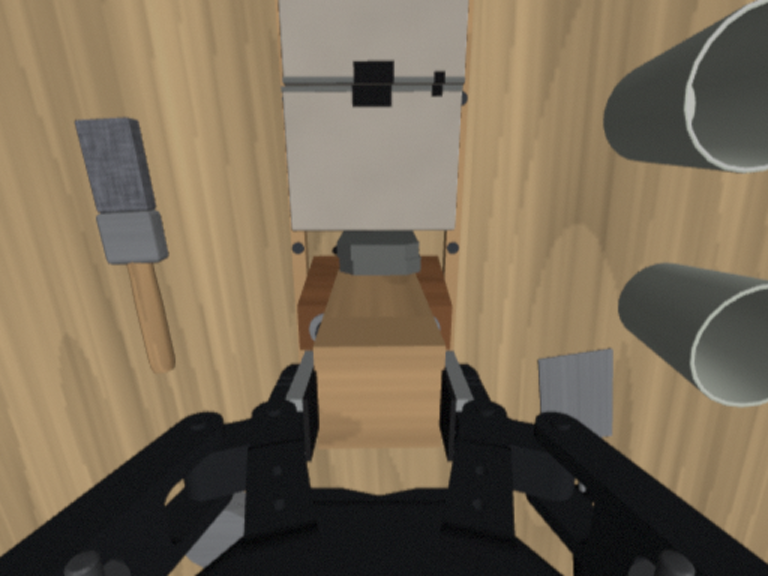

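View pics/sc23.png

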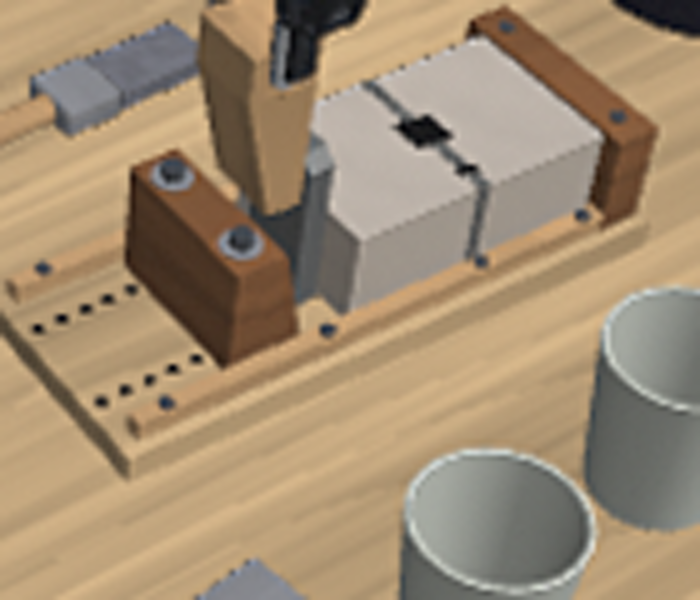

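The wedge hangs just behind the packers, clear of the cleat. Feed it down gently along the slope.

Call:
play_rows:
  slide:
    - [0.1,0,0.3]
    - [0.1,0,0.6]
    - [0.1,0,0.9]
    - [0.1,0,1.2]
    - [0.1,0,1.4]
    - [0.1,0,1.4]
    - [0.1,0,1.4]
  delta_rot:
    - [0.001,0,0]
    - [0.001,0,0]
    - [0.001,0,0]
    - [0.001,0,0]
    - [0.001,0,0]
    - [0.001,0,0]
    - [0.001,0,0]

```text
time: 29.08
tool_pos: [0.541, 0.1823, 0.1515]
tcp_rot: [-2.278, -2.162, 0.0]
wrist_force: [0.4, 0.5, -0.7]
width: 0.491
```

Call:
play_rows:
  slide:
    - [0.05,0,0.2]
    - [0.1,0,0.4]
    - [0.15,0,0.6]
    - [0.2,0,0.8]
    - [0.2,0,0.8]
  delta_rot:
    - [0,0,0]
    - [0,0,0]
    - [0,0,0]
    - [0,0,0]
    - [0,0,0]

```text
time: 29.5
tool_pos: [0.5407, 0.1843, 0.1429]
tcp_rot: [-2.278, -2.162, 0.002]
wrist_force: [-0.3, 0.2, -1.7]
width: 0.492
```

```bash
python3 wl.py wr24|head -4;python3 - <<'E'
from h import *
q=read_camera('scene');save('sc24.png',q['image'][120:240,280:420],5)
E
```

```text
[0.5407306  0.18429786 0.1428511 ] [-2.27771703e+00 -2.16216590e+00  1.59503449e-03] F [-0.3  0.2 -1.7] 0.4917884788087341
toolz -0.04 n3385 x [-0.0181  0.0024  0.0193] worldy 0.1866
toolz -0.03 n326 x [0.019  0.0194 0.0198] worldy 0.2036
toolz -0.02 n265 x [0.019  0.0194 0.0198] worldy 0.2037
```

View pics/wr24.png

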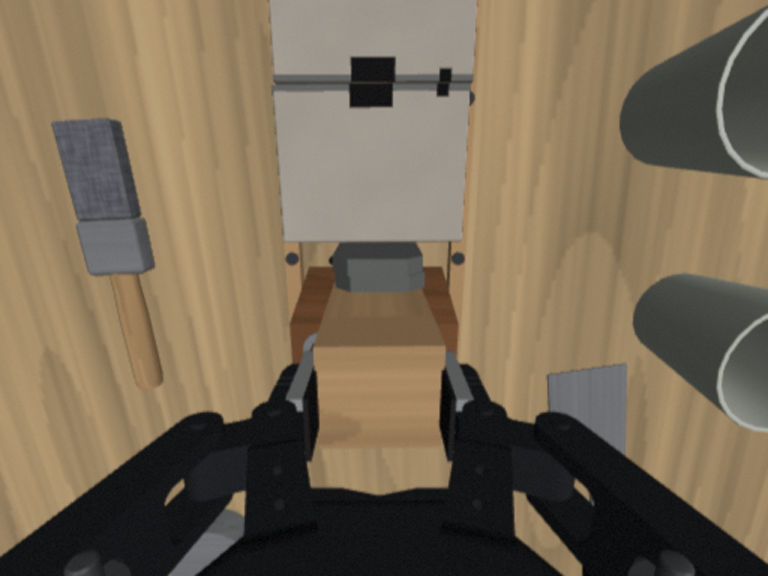

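View pics/sc24.png

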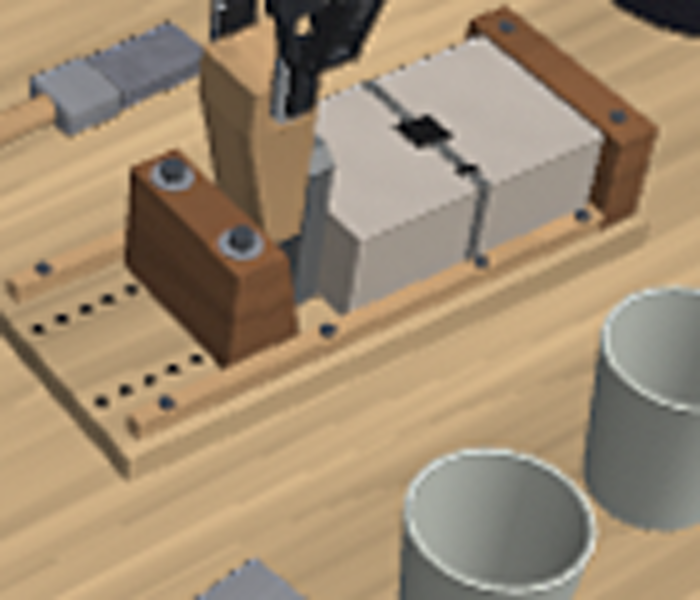

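Call:
play_rows:
  slide:
    - [0.05,0,0.2]
    - [0.1,0,0.4]
    - [0.15,0,0.6]
    - [0.2,0,0.8]
    - [0.2,0,0.8]
  delta_rot:
    - [0,0,0]
    - [0,0,0]
    - [0,0,0]
    - [0,0,0]
    - [0,0,0]

```text
time: 30.02
tool_pos: [0.5406, 0.186, 0.1346]
tcp_rot: [-2.278, -2.162, 0.003]
wrist_force: [1.1, -1.2, -0.9]
width: 0.498
```

Call:
play_rows:
  slide:
    - [0.04,0,0.15]
    - [0.08,0,0.3]
    - [0.12,0,0.5]
    - [0.15,0,0.6]
    - [0.15,0,0.6]
  delta_rot:
    - [0,0,0]
    - [0,0,0]
    - [0,0,0]
    - [0,0,0]
    - [0,0,0]

```text
time: 30.43
tool_pos: [0.5403, 0.187, 0.128]
tcp_rot: [-2.278, -2.163, 0.005]
wrist_force: [0.3, -3.9, -1.7]
width: 0.494
```

Call:
play_rows:
  slide:
    - [0.03,0,0.1]
    - [0.06,0,0.2]
    - [0.08,0,0.3]
    - [0.08,0,0.3]
  delta_rot:
    - [0,0,0]
    - [0,0,0]
    - [0,0,0]
    - [0,0,0]

```text
time: 30.77
tool_pos: [0.5402, 0.1872, 0.1246]
tcp_rot: [-2.278, -2.163, 0.007]
wrist_force: [0.0, -5.3, -2.1]
width: 0.496
```

Call:
play_rows:
  slide:
    - [0.0,0,0.15]
    - [0.0,0,0.3]
    - [0.0,0,0.3]
    - [0.0,0,0.3]
  delta_rot:
    - [0,0,0]
    - [0,0,0]
    - [0,0,0]
    - [0,0,0]

```text
time: 31.1
tool_pos: [0.5403, 0.1869, 0.1217]
tcp_rot: [2.278, 2.163, -0.007]
wrist_force: [-0.6, -6.2, 0.1]
width: 0.491
```

```bash
python3 wl.py wr25|head -4;python3 - <<'E'
from h import *
q=read_camera('scene');save('sc25.png',q['image'][120:240,280:420],5)
E
```

```text
[0.54034446 0.18691169 0.12165208] [ 2.2777019   2.16345078 -0.00696203] F [-0.6 -6.2  0.1] 0.49112621902111625
toolz -0.04 n3391 x [-0.0182  0.0022  0.0193] worldy 0.1894
toolz -0.03 n305 x [0.0189 0.0193 0.0197] worldy 0.2063
toolz -0.02 n267 x [0.0189 0.0193 0.0197] worldy 0.2063
```

View pics/wr25.png

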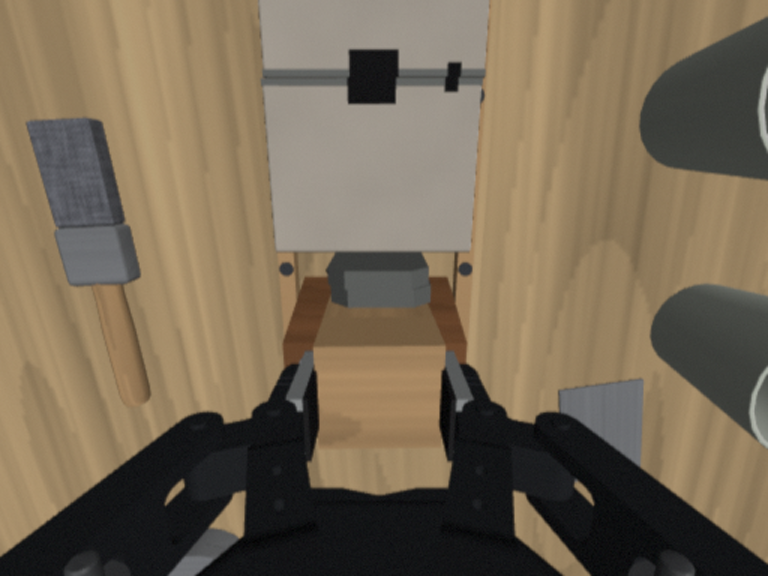

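View pics/sc25.png

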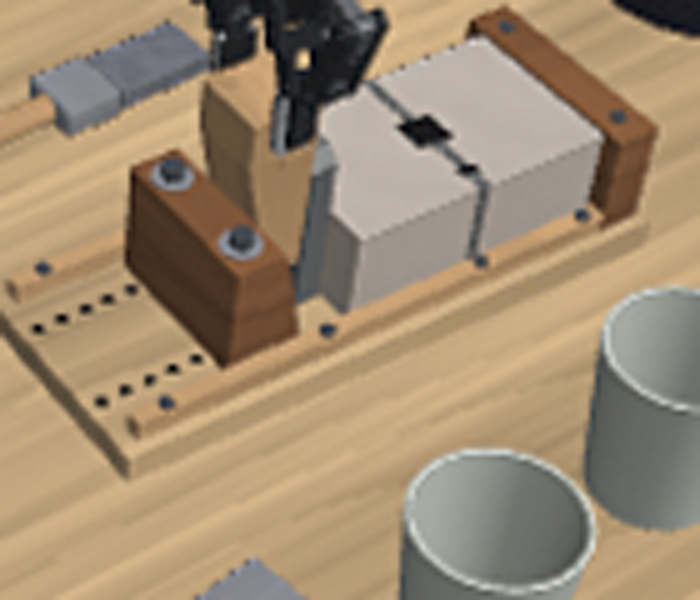

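Call:
play_rows:
  slide:
    - [0.0,0,0.15]
    - [0.0,0,0.3]
    - [0.0,0,0.4]
    - [0.0,0,0.4]
  delta_rot:
    - [0,0,0]
    - [0,0,0]
    - [0,0,0]
    - [0,0,0]

```text
time: 31.53
tool_pos: [0.5409, 0.1868, 0.1211]
tcp_rot: [2.276, 2.163, -0.006]
wrist_force: [-6.0, -7.4, 16.8]
width: 0.495
```

Call:
play_rows:
  slide:
    - [0.0,0,0.15]
    - [0.0,0,0.3]
    - [0.0,0,0.4]
    - [0.0,0,0.4]
  delta_rot:
    - [0,0,0]
    - [0,0,0]
    - [0,0,0]
    - [0,0,0]

```text
time: 31.87
tool_pos: [0.5412, 0.1868, 0.121]
tcp_rot: [2.276, 2.164, -0.005]
wrist_force: [-8.3, -7.8, 18.3]
width: 0.491
```

Jammed, with about 18 N down at roughly 31 mm above the board. A little more push, then check.

Call:
play_rows:
  slide:
    - [0.0,0.05,0.3]
    - [0.0,0.05,0.5]
    - [0.0,0.05,0.5]
    - [0.0,0.05,0.5]
    - [0.0,0.05,0.5]
    - [0.0,0.05,0.5]
    - [0.0,0.05,0.5]
    - [0.0,0.05,0.5]
  delta_rot:
    - [0,0,0]
    - [0,0,0]
    - [0,0,0]
    - [0,0,0]
    - [0,0,0]
    - [0,0,0]
    - [0,0,0]
    - [0,0,0]

```text
time: 32.53
tool_pos: [0.5418, 0.1868, 0.1207]
tcp_rot: [2.275, 2.164, -0.005]
wrist_force: [-10.1, -7.9, 24.2]
width: 0.498
```

```bash
python3 wl.py wr26;python3 - <<'E'
from h import *
q=read_camera('scene');save('sc26.png',q['image'][120:240,280:420],5)
t=read_camera('top');save('tp26.png',t['image'][170:240,50:220],4)
for i in range(3): s=read_state();print(s['time'],s['wrist_force'],s['torque'],s['tool_pos'])
p,st=pickle.load(open('wr26.pkl','rb'));im=p['image']
save('wr26c.png',im[20:140,150:350],4)
E
```

```text
[0.54180049 0.18680275 0.12074455] [ 2.27532727  2.16391529 -0.00459495] F [-10.1  -7.9  24.2] 0.4977301033366873
toolz -0.04 n3396 x [-0.0182  0.0022  0.0193] worldy 0.189
toolz -0.03 n316 x [0.0189 0.0193 0.0197] worldy 0.2062
toolz -0.02 n264 x [0.0189 0.0193 0.0197] worldy 0.2061
toolz -0.01 n219 x [0.019  0.0193 0.0197] worldy 0.2061
toolz 0.00 n1079 x [0.0196 0.0282 0.0354] worldy 0.2149
toolz 0.01 n122 x [0.0351 0.0353 0.0356] worldy 0.222
toolz 0.02 n104 x [0.035  0.0353 0.0355] worldy 0.2219
toolz 0.03 n87 x [0.0351 0.0353 0.0355] worldy 0.2219
toolz 0.04 n202 x [0.0352 0.0373 0.0395] worldy 0.2241
32.6833 [-10.23450653  -8.09017011  23.25758962] [-1.4408897   2.33501759  0.13215186] [0.54181485 0.18676314 0.12073761]
32.6833 [-10.23450653  -8.09017011  23.25758962] [-1.4408897   2.33501759  0.13215186] [0.54181485 0.18676314 0.12073761]
32.6833 [-10.23450653  -8.09017011  23.25758962] [-1.4408897   2.33501759  0.13215186] [0.54181485 0.18676314 0.12073761]
```

View pics/wr26.png

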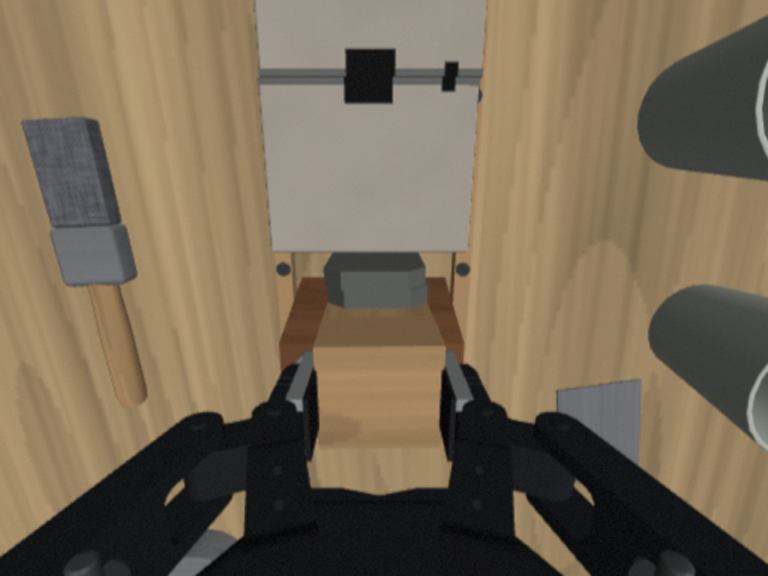

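View pics/sc26.png

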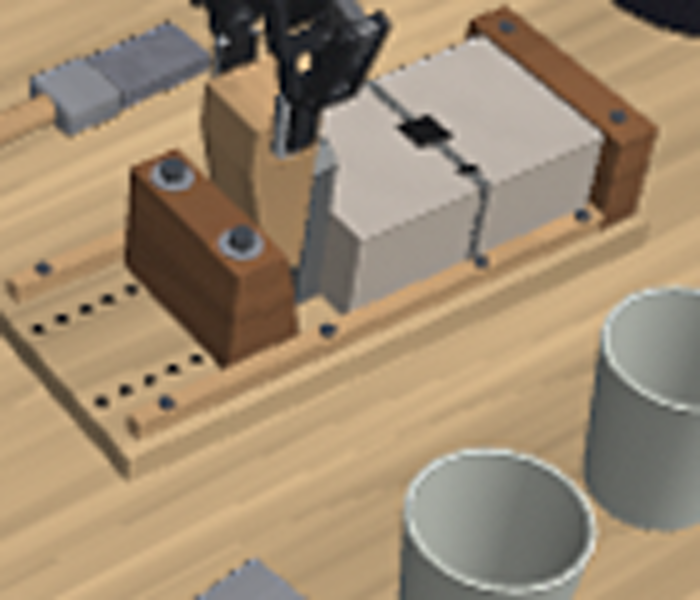

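View pics/wr26c.png

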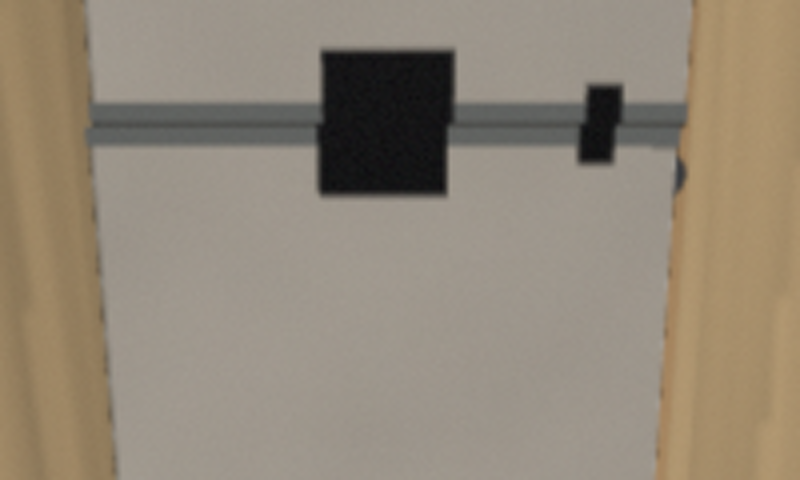

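The joint is shut and the force is steady at about 24 N down. One small correction to relieve the sideways load, holding the push.

Call:
play_rows:
  slide:
    - [0.0,-0.08,0.5]
    - [0.0,-0.08,0.55]
    - [0.0,-0.08,0.55]
    - [0.0,-0.08,0.55]
    - [0.0,-0.08,0.55]
    - [0.0,-0.08,0.55]
    - [0.0,-0.08,0.55]
    - [0.0,-0.08,0.55]
    - [0.0,-0.08,0.55]
    - [0.0,-0.08,0.55]
  delta_rot:
    - [0,0,0]
    - [0,0,0]
    - [0,0,0]
    - [0,0,0]
    - [0,0,0]
    - [0,0,0]
    - [0,0,0]
    - [0,0,0]
    - [0,0,0]
    - [0,0,0]

```text
time: 33.52
tool_pos: [0.5418, 0.1868, 0.1207]
tcp_rot: [2.274, 2.163, -0.002]
wrist_force: [-10.3, -8.4, 26.7]
width: 0.492
```

```bash
python3 wl.py wr27;python3 - <<'E'
from h import *
q=read_camera('scene');save('sc27.png',q['image'],1.5)
s=read_state();print(s['time'],s['wrist_force'],s['tool_pos'],abs(s['joint_vel']).max(),s['width'])
go(.54,.187,.12,-.052)
p,st=pickle.load(open('wr27.pkl','rb'));W=cloud(p,wfc(p,st));z=W[...,2]
k=(z>.074)&(z<.083)&(W[...,1]>.225)&(W[...,1]<.30)&(abs(W[...,0]-.545)<.04);P=W[k];a=np.polyfit(P[:,0],P[:,1],0)
k=(z>.112)&(z<.125)&(W[...,1]>.207)&(W[...,1]<.23)&(abs(W[...,0]-.54)<.03);print('packers',np.round(np.percentile(W[k],[2,50,98],axis=0),4))
E
```

```text
[0.54178787 0.18683236 0.12073844] [ 2.27428129  2.1634709  -0.00236053] F [-10.3  -8.4  26.7] 0.4918316694118014
toolz -0.04 n3379 x [-0.0183  0.0021  0.0192] worldy 0.1892
toolz -0.03 n321 x [0.0189 0.0193 0.0197] worldy 0.2062
toolz -0.02 n268 x [0.0189 0.0193 0.0197] worldy 0.2062
toolz -0.01 n216 x [0.0189 0.0193 0.0197] worldy 0.2062
toolz 0.00 n1079 x [0.0196 0.0281 0.0353] worldy 0.2148
toolz 0.01 n125 x [0.035  0.0353 0.0355] worldy 0.222
toolz 0.02 n99 x [0.0351 0.0352 0.0355] worldy 0.222
toolz 0.03 n88 x [0.035  0.0352 0.0354] worldy 0.2218
toolz 0.04 n207 x [0.0352 0.0373 0.0396] worldy 0.2242
33.6167 [-8.86375697 -8.82944229 26.76529215] [0.54179864 0.18686445 0.12073887] 0.001832193547815684 0.49701652672076463
t 33.62 slide [ 0.   -0.18  0.07] rot [0.0009 0.0029 0.0021] F [-8.9 -8.8 26.8] w 0.497
packers [[0.5222 0.2072 0.1126]
 [0.5415 0.2154 0.1185]
 [0.562  0.2227 0.1201]]
```

View pics/sc27.png

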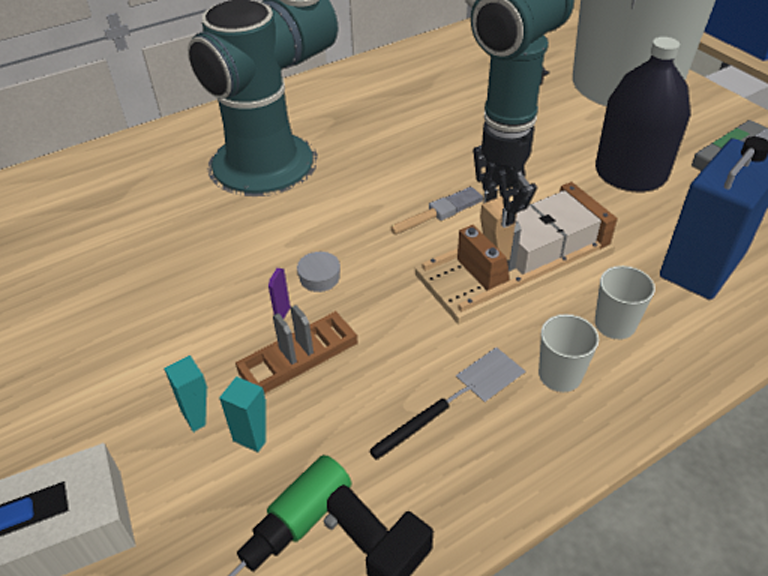

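The wedge is upright, at rest and jammed about 31 mm above the board. The joint is shut, the two spare packers stand in the rack and everything else is undisturbed. Handing in.

```bash
python3 - <<'E'
from h import *
print(finish_job())
E
```

```text
the job is handed in; nothing more can be done
None
```

The mould's joint is shut and the wedge is jammed tight, still held and pressed down by the gripper. I handed the job in at about 34 s of the 72 s allowed. No verdict is reported, so this rests on my own last checks.

- **Packers:** I measured the gap between mould and cleat as about 23 mm open and 27 mm shut, which calls for two packers. Both stand together on the board against the mould, and the other two stand in the rack.
- **Wedge:** Its sloping face is to the cleat and its lower end is about 31 mm above the board. It is upright to within a few thousandths of a radian and not moving.
- **Push and grip:** The wrist reads about 27 N down, with the grip set to 90 N.
- **Joint:** The wrist picture shows it closed to a hairline.
- **Bench:** In the last scene picture, the other things and the look-alikes stand where they were.

**Went wrong on the way:**
- My first grip on packer 1 closed on its chamfers, so I gripped it again lower.
- Packer 1 settled about 2.7 mm back from the mould twice after release. I closed most of that by pushing with packer 2; both sprang back about 2–3 mm once more and the wedge took up the rest.

**Not fully resolved:** a sideways load of about 9 N in x and 9 N in y stayed on the wrist despite one small correction. The individual contact forces that are judged cannot be read directly.

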